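# Load the shielded test box and lower its heavy lid

## Robot

A 7-joint arm with a two-finger parallel gripper is mounted at the origin on the work surface. World frame = base frame: x ahead of the robot, y to its left, z up, the work surface at z = 0. Lengths are in m, angles in rad, forces in N, time in s.
With the tool pointing down it reaches from about 0.35 to 0.9 m from the base axis. Payload 19.9 kg.
Tool frame: the origin (TCP) lies at the very end of the fingers, on their centre line; the grasp point (between the pads) lies 19 mm behind it (grip_point_offset is the distance from the TCP to the grasp point, in m); z points along the fingers, y is the line along which they close (so a half turn about z gives the same grasp; the last joint's range is limited). The gripper opens to 85 mm and grips with 20 to 120 N. Pads are 22 mm wide; open, the fingers measure 114 mm over their backs; the gripper's body (76 mm by 85 mm) begins 54 mm behind the grasp point. The pads swing forward as they close: fully open they stand 13 mm farther back than shut.
Start: joints at [-1.361, 0.417, -0.01, 1.614, 0.005, 1.111, -0.053], TCP at [0.155, 0.605, 0.231] pointing down, gripper open.
Joint ranges: [-2.81, 2.81], [-0.39, 2.02], [-1.27, 1.25], [0.06, 2.57], [-1.19, 4.33], [0.19, 2], [-2.82, 2.82]. Speed limits (rad/s): [1.89, 1.89, 2.39, 2.39, 3.01, 3.01, 3.01].

## Interface

Orientations are given as [roll, pitch, yaw] about the fixed x, y, z axes, in that order (R = Rz(yaw) Ry(pitch) Rx(roll)).
In Python, from cell import read_state, grab_frame, camera_params, finish_job, grip_point_offset gives the robot as it stands. The module is installed in compiled form; this text tells all that it offers.
- The arm moves only by the tool servo_tool, never from a script. Its argument "increments" is a list of rows, each a list of 2 entries, a list of its own where there are three numbers: the shift along the tool's x, y, z in cm, then the turn about the tool's z in degrees. In form: [[[dx, dy, dz], spin], ...]. A call has 1 to 20 rows; each row shifts and turns the commanded pose from where the row before left it, along the tool's axes as they then stand; what a row does not reach is not made up. A row lasts 1/12 s, in which the tool goes at most 41.7 mm and 7.16 degrees, less where a joint would pass 70% of its speed; a pose out of reach is approached as far as the arm can. A call with a gripper value outside its range is refused whole. "hand" is the finger opening in cm, from 0 to 8.54, set as the call begins (left out, the last holds). The fingers move at their own pace and stop on an object; "force" is the grip in N (left out, the last holds). Time passes only in rows, so rows that do not move let the fingers close. It gives the time, the measured TCP pose, the force, the opening and the grip force at its end, in the units of the state.
- read_state(): the state, without advancing time (a new reading comes with each control period).
- grab_frame(name): name is "scene" or "top" or "wrist"; returns the picture (420x560x3 uint8, red, green, blue); there is no depth.
- camera_params(name): a dict with "fx", "fy", "cx", "cy" (pixels), "rvec" (rotation vector, rad) and "tvec" (3), from world to camera coordinates, as OpenCV has them. Camera axes: x right, y down, z forward; pixel columns grow to the right and rows downward; lengths in m; the calibration is good to about 2 mm. A picture is of the moment at which its call begins: read the wrist's pose just before it. camera_params takes no time and is no camera call; for the wrist camera it gives the pose at the moment of the call.
- finish_job(): hands the job in; it is judged then, once.
The state is a dict: "t": time; "q": joint angles; "dq": joint speeds; "joint_efforts": joint torques, N m; "ee_pos": TCP position; "tool_rot": TCP orientation; "wrist_force": force on the tool from outside, world axes, zero at the start; "moment": the same for the moment, N m; "opening": finger opening in m; "grasp_force": force on a finger pad.
Only numpy, scipy, OpenCV 4.12 (cv2) and the standard library are available. Lean on these libraries where they do the work, as an engineer would, in place of code of your own. Each camera call takes 0.05 s, during which the arm holds its last target. There are 200 camera calls.

## Task

Load every radio module from the tray into the test box, one to a pocket (any pockets, metal can up, lying flat in the pocket), then lower the black hold-down plate level over the two guide pins until it is fully home on their shoulders. Then bring the heavy lid down gently, without letting it slam, until it is fully shut, and press the start button on the console all the way in once it is shut. Keep the plate level while you carry it, and leave the other things on the bench where they are.

Things in the scene. Friction and masses are not known exactly. Their poses are not given: they have to be found in the camera images.
- tester: Shielded test box, grey, open-topped, fixed: 170 (x) x 250 (y) x 115 mm high, walls 6 mm; a console 170 x 50 x 70 mm high joins its right (-y) side. Origin: bench level under the middle of the box; x points away from the robot to the hinge side, y left, z up. In it a flat black nest plate, top 45 mm above the bench, with six pockets in two rows of three.
- pocket1 (a point): Centre of the floor of a pocket in the nest: pocket 43 (x) x 33 (y) mm, 5 mm deep, edges bevelled 1.5 mm, floor 40 mm above the bench. Axes as the test box.
- pocket2 (a point): Centre of the floor of a pocket in the nest: pocket 43 (x) x 33 (y) mm, 5 mm deep, edges bevelled 1.5 mm, floor 40 mm above the bench. Axes as the test box.
- pocket3 (a point): Centre of the floor of a pocket in the nest: pocket 43 (x) x 33 (y) mm, 5 mm deep, edges bevelled 1.5 mm, floor 40 mm above the bench. Axes as the test box.
- pocket4 (a point): Centre of the floor of a pocket in the nest: pocket 43 (x) x 33 (y) mm, 5 mm deep, edges bevelled 1.5 mm, floor 40 mm above the bench. Axes as the test box.
- pocket5 (a point): Centre of the floor of a pocket in the nest: pocket 43 (x) x 33 (y) mm, 5 mm deep, edges bevelled 1.5 mm, floor 40 mm above the bench. Axes as the test box.
- pocket6 (a point): Centre of the floor of a pocket in the nest: pocket 43 (x) x 33 (y) mm, 5 mm deep, edges bevelled 1.5 mm, floor 40 mm above the bench. Axes as the test box.
- nest_seat (a point): Where the plate's origin is when fully home: 58 mm above the bench over the nest's centre; axes as the box (plate's y along this y, either way round). The two upright guide pins are at y = -90 and +90 mm, x = 0: a shoulder 18 mm across rises to 66 mm above the bench (the slab rests on it), and above it a pin 10 mm across with a tapered tip, its top 90 mm above the bench.
- plate: Loose black hold-down plate, 0.4 kg, slab 110 (x) x 210 (y) mm on six rubber feet 8 mm long. Origin: centre, underside of the feet; z up. Slab 8 to 16 mm above the origin; 12 mm through holes at y = -90 and +90 mm; aluminium grip block in the middle, 60 (x) x 14 (y) mm, 16 to 50 mm above the origin. Starts level on a rubber mat beside the box. Home, its feet clear the modules by 1 mm.
- module1: Radio module, 30 g, or absent: three to five are there. Green board 40 (x) x 30 (y) x 2 mm with a plain steel can 26 (x) x 20 (y) mm mid-board, its top 17 mm above the board's underside. Origin: centre of the board's underside; z up through the can. Starts lying flat on the tray. Either way round in a pocket is right.
- module2: Radio module, 30 g, or absent: three to five are there. Green board 40 (x) x 30 (y) x 2 mm with a plain steel can 26 (x) x 20 (y) mm mid-board, its top 17 mm above the board's underside. Origin: centre of the board's underside; z up through the can. Starts lying flat on the tray. Either way round in a pocket is right.
- module3: Radio module, 30 g, or absent: three to five are there. Green board 40 (x) x 30 (y) x 2 mm with a plain steel can 26 (x) x 20 (y) mm mid-board, its top 17 mm above the board's underside. Origin: centre of the board's underside; z up through the can. Starts lying flat on the tray. Either way round in a pocket is right.
- module4: Radio module, 30 g, or absent: three to five are there. Green board 40 (x) x 30 (y) x 2 mm with a plain steel can 26 (x) x 20 (y) mm mid-board, its top 17 mm above the board's underside. Origin: centre of the board's underside; z up through the can. Starts lying flat on the tray. Either way round in a pocket is right.
- module5: Radio module, 30 g, or absent: three to five are there. Green board 40 (x) x 30 (y) x 2 mm with a plain steel can 26 (x) x 20 (y) mm mid-board, its top 17 mm above the board's underside. Origin: centre of the board's underside; z up through the can. Starts lying flat on the tray. Either way round in a pocket is right.
- tray: Flat grey plastic tray, fixed, 260 (x) x 190 (y) mm, floor 4 mm above the bench, rim 9 mm above the bench and 4 mm wide. Origin: centre of its underside. It and the plate's mat change sides from start to start.
- lid (a joint): Lid angle, rad: 0 shut, 1.57 upright, stop 1.8; starts upright or leaning back. Slab 170 x 250 x 22 mm, about 1.6 kg, hinged on the far top edge of the box: hinge line along y through x = 85, z = 115 mm of the box's frame. The friction hinge holds it where left while over about 60 degrees open; lower, it falls shut unless held. Takes up to 7 N at the bar.
- lid_bar (a point): Middle of the lid's round steel handle bar, 12 mm across, 120 mm long (along y), 42 mm out from the lid's free edge on two end stubs (100 mm free between). 212 mm from the hinge line along the lid, 11 mm to its outer side. Lid open: the top of the upright lid; shut: 42 mm in front of the box, 126 mm above the bench. It can turn between gripping fingers as the lid swings.
- start_top (a point): Middle of the top face of the start button, 28 mm across, pressed straight down, on the console's top, its face 88 mm above the bench.
- start (a joint): Travel of the start button in m: 0 out, 0.006 fully in; springs back; fully in takes 5 N.
- tin: Bystander: round black flux tin, 54 mm across, 16 mm high. Origin: centre of its underside.
- tweezers: Bystander: dark steel tweezers lying flat, 120 mm long (along x), 12 mm wide, 7 mm high. Origin: under the middle.
- screwdriver: Bystander: small screwdriver lying on the bench, 160 mm long (along x).
- brush: Bystander: small brush lying on the bench, 150 mm long (along x).
- dispenser: Bystander: white bottle, 60 mm across, 130 mm tall. Origin: centre of its underside.
Mind the look-alikes: they are no part of the job. What is shaped like the module1 but brown or purple is not meant.

How it is judged:
On the way, in this order (a step that is already met when the one before it is completed fails the run):
1. every module lies in a pocket of the nest ((distance between module1 and pocket1 below 0.004 m or distance between module1 and pocket2 below 0.004 m or distance between module1 and pocket3 below 0.004 m or distance between module1 and pocket4 below 0.004 m or distance between module1 and pocket5 below 0.004 m or distance between module1 and pocket6 below 0.004 m) and angle between the x axis of each of module1, module2, module3, module4, module5 and the x axis of tester, either way round below 0.15 rad and angle between each of module1, module2, module3, module4, module5's own z axis and vertical below 0.08 rad and (distance between module2 and pocket1 below 0.004 m or distance between module2 and pocket2 below 0.004 m or distance between module2 and pocket3 below 0.004 m or distance between module2 and pocket4 below 0.004 m or distance between module2 and pocket5 below 0.004 m or distance between module2 and pocket6 below 0.004 m) and (distance between module3 and pocket1 below 0.004 m or distance between module3 and pocket2 below 0.004 m or distance between module3 and pocket3 below 0.004 m or distance between module3 and pocket4 below 0.004 m or distance between module3 and pocket5 below 0.004 m or distance between module3 and pocket6 below 0.004 m) and (distance between module4 and pocket1 below 0.004 m or distance between module4 and pocket2 below 0.004 m or distance between module4 and pocket3 below 0.004 m or distance between module4 and pocket4 below 0.004 m or distance between module4 and pocket5 below 0.004 m or distance between module4 and pocket6 below 0.004 m) and (distance between module5 and pocket1 below 0.004 m or distance between module5 and pocket2 below 0.004 m or distance between module5 and pocket3 below 0.004 m or distance between module5 and pocket4 below 0.004 m or distance between module5 and pocket5 below 0.004 m or distance between module5 and pocket6 below 0.004 m)), for 0.2 s.
2. the hold-down plate is home on the guide pins (horizontal distance between plate and nest_seat below 0.004 m and z of plate in the frame of nest_seat between -0.003 and 0.002 m and angle between plate's own z axis and vertical below 0.03 rad and angle between the y axis of plate and the y axis of tester, either way round below 0.05 rad), for 0.2 s.
3. the lid is fully shut (value of joint lid below 0.03 rad), for 0.2 s.
4. the start button is pressed in (value of joint start above 0.0045 m and value of joint lid below 0.03 rad), for 0.05 s.
At the end, for the whole second after the job is handed in: Each module lies flat and square in a pocket (4 mm; 0.08 rad tilt); the plate is home on the pins (4 mm sideways, 2 mm high, 0.03 rad tilt); the lid is shut (under 0.03 rad); the start button was pressed over 4.5 mm after the lid was shut (all of step 1 and all of step 2 and value of joint lid below 0.03 rad and linear speed of plate below 0.02 m/s); the robot touches nothing.
It fails at once if the lid slams (faster than 1 rad/s in its last 0.2 rad) (value of joint lid below 0.2 rad and velocity of joint lid below -1 rad/s).
It fails at once if the hold-down plate is tipped more than 0.3 rad (angle between plate's own z axis and vertical above 0.3 rad).
It fails at once if another thing on the bench is pushed more than 4 cm away (distance of any of tin, tweezers, screwdriver, brush, dispenser from where it was at the start of the episode above 0.04 m).
Of module1, module2, module3, module4, module5 only 3 to 5 are there at a start; the rules pass over those that are not, and their reading is None.
At some moment in a run one of module1, module2, module3, module4, module5, plate may be knocked a few centimetres aside while the robot is not near it.
It also fails if it takes over 210 s, if anything falls off the work surface, if the arm or the gripper's body presses on something with over 40 N, if the wrist force passes 120 N, or if a joint passes its speed limit or range.

## Working session

There is one attempt and no reset: what is moved stays moved. The work goes in short steps, Python scripts to look and compute and a tool call to move; the robot and the scene stay as the last step left them, time stands still between calls to the robot, and variables do not carry over. Pictures are saved under pics/ and viewed, at most 15 in all, crops included, and the job is handed in when it is done.

Besides the shell and the picture viewer there is one more tool, called after "Call:" by a JSON object that holds its "api" and its "payload", one argument or row to a line. servo_tool: Moves the arm, as the interface text tells. Its arguments: {"type":"object","properties":{"increments":{"type":"array"},"hand":{"type":"number"},"force":{"type":"number"}},"required":["increments"]}

```bash
mkdir -p pics; python3 - <<'E'
from cell import *
import cv2
print(read_state(), grip_point_offset)
for n in ("scene","top"):
    p=camera_params(n); print(n,p)
    f=grab_frame(n); cv2.imwrite(f"pics/{n}0.png",f[:,:,::-1])
E
```

```text
{'t': 0.0, 'q': array([-1.36148767,  0.41798671, -0.0103205 ,  1.61419051,  0.00468619,
        1.11068464, -0.05300862]), 'dq': array([-6.70184639e-04, -4.59767093e-05, -6.14450750e-04, -3.32221397e-04,
        1.15578252e-03,  3.24678885e-04, -1.23311897e-04]), 'joint_efforts': array([-1.16900144e-03, -8.64463449e+01,  6.78231083e-01, -4.34927201e+01,
        1.91042922e-02,  7.23730845e-03,  1.01205649e-04]), 'ee_pos': array([0.1550262 , 0.60510329, 0.23064537]), 'tool_rot': array([-3.14034969e+00,  7.29524247e-05,  2.89079359e+00]), 'wrist_force': array([-0.17449227,  0.78803909,  0.14321141]), 'moment': array([-0.00917745,  0.00740983, -0.0141621 ]), 'grasp_force': 0.0, 'opening': 0.0854404970988677} 0.0187
scene {'fx': 495.2137761657611, 'fy': 495.2137761657611, 'cx': 274.4275098190791, 'cy': 208.6510480341671, 'rvec': array([ 0.75714963,  2.65381113, -1.02335717]), 'tvec': array([ 0.45902957, -0.12651351,  1.40360535])}
top {'fx': 542.5752549400854, 'fy': 542.5752549400854, 'cx': 278.7691903184289, 'cy': 215.1825171680458, 'rvec': array([ 2.18086558, -2.1865951 ,  0.09733595]), 'tvec': array([-1.09958844e-04,  5.64967045e-01,  1.55723659e+00])}
```

View pics/scene0.png

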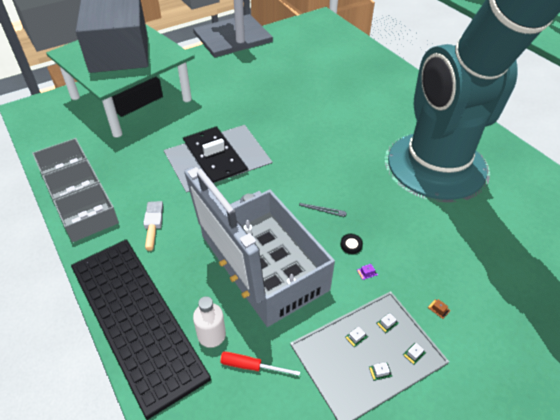

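View pics/top0.png

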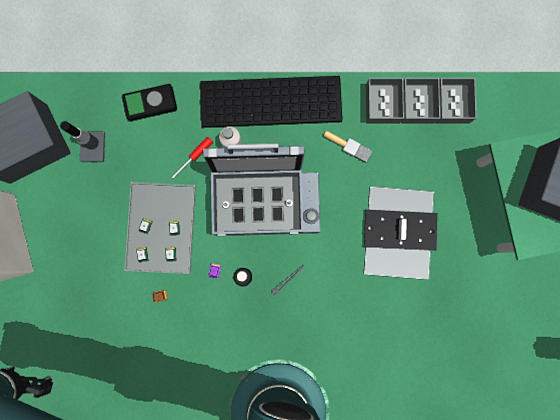

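The scene view shows the lid upright or leaning back, and the plate on its mat to the right. In the top view there are four modules on the tray at (145,227), (174,228), (142,255) and (170,254). The pins are at (226,204) and (289,202), the button at (311,216) and the plate block at (402,230). The purple (214,271) and brown (159,296) look-alikes lie off the tray.

```bash
cat > h.py <<'E'
import numpy as np, cv2
from cell import *
def cam(n):
    p=camera_params(n); R=cv2.Rodrigues(np.array(p["rvec"]))[0]
    K=np.array([[p["fx"],0,p["cx"]],[0,p["fy"],p["cy"]],[0,0,1.]])
    return K,R,np.array(p["tvec"])
def ray(c,uv,z):
    K,R,t=c; o=-R.T@t; d=R.T@np.linalg.inv(K)@np.array([uv[0],uv[1],1.])
    return o+d*(z-o[2])/d[2]
def proj(c,X):
    K,R,t=c; x=K@(R@np.array(X,float)+t); return x[:2]/x[2]
def wrap(a): return (a+np.pi)%(2*np.pi)-np.pi
def yaw(): return read_state()["tool_rot"][2]
def to(x,y,z,yw=None,half=True):
    "spin first (deg), then shifts in cm along the tool axes after the spin"
    s=read_state(); p=s["ee_pos"]; y0=s["tool_rot"][2]
    y1=y0 if yw is None else yw
    d=wrap(y1-y0)
    if half: d=(d+np.pi/2)%np.pi-np.pi/2
    y1=y0+d; v=np.array([x,y,z])-p
    tx=np.array([np.cos(y1),np.sin(y1)]); ty=np.array([np.sin(y1),-np.cos(y1)])
    print("to",np.round([x,y,z],4),"spin %.1f"%np.degrees(-d),"cm",np.round([v[:2]@tx*100,v[:2]@ty*100,-v[2]*100],2),"q7 %.2f yaw0 %.3f"%(s["q"][6],y0),"t %.1f"%s["t"])
E
python3 - <<'E'
from h import *
c=cam("top")
for n,uv,z in [("m",(145,227),.02),("m",(174,228),.02),("m",(142,255),.02),("m",(170,254),.02),("pinL",(226,204),.09),("pinR",(289,202),.09),("btn",(311,216),.088),("block",(402,230),.05),("bar",(252,147),.33),("brown",(159,296),.02)]:
    print(n,ray(c,uv,z).round(3))
s=read_state();K,R,t=cam("wrist"); print("wristcam",(-R.T@t).round(3),R[2].round(3),K[0,0])
m=ray(c,(158,241),0)
to(m[0]-.0,m[1],.30,np.pi)
E
```

```text
m [0.532 0.387 0.02 ]
m [0.529 0.303 0.02 ]
m [0.45  0.395 0.02 ]
m [0.453 0.314 0.02 ]
pinL [0.591 0.146 0.09 ]
pinR [ 0.596 -0.03   0.09 ]
btn [ 0.557 -0.091  0.088]
block [ 0.519 -0.354  0.05 ]
bar [0.702 0.064 0.33 ]
brown [0.333 0.344 0.02 ]
wristcam [0.076 0.626 0.373] [ 0.305 -0.078 -0.949] 315.000148152037
to [0.4915 0.3533 0.3   ] spin -14.4 cm [-33.65 -25.18  -6.93] q7 -0.05 yaw0 2.891 t 0.1
```

Call:
{"api": "servo_tool", "payload": {
  "increments": [
    [[0,0,0],-4.8],
    [[0,0,0],-4.8],
    [[0,0,0],-4.8],
    [[-3.2,-2.5,0.5],0],
    [[-3.2,-2.5,0.5],0],
    [[-3.2,-2.5,0.5],0],
    [[-3.2,-2.5,0.5],0],
    [[-3.2,-2.5,0.5],0],
    [[-3.2,-2.5,0.5],0],
    [[-3.2,-2.5,0.5],0],
    [[-3.2,-2.5,1.5],0],
    [[-3.2,-2.5,1.5],0],
    [[-3,-2.5,1.5],0],
    [[0,0,0],0],
    [[0,0,0],0],
    [[0,0,0],0]
  ],
  "hand": 8,
  "force": 30
}}

```text
t: 1.43
ee_pos: [0.4704, 0.3577, 0.1522]
tool_rot: [-3.141, -0.001, -3.141]
wrist_force: [0.3, 1.0, 0.3]
opening: 0.0798
grasp_force: 0.0
```

```bash
python3 - <<'E'
from h import *
c=cam("wrist"); f=grab_frame("wrist"); cv2.imwrite("pics/w1.png",f[:,:,::-1])
hsv=cv2.cvtColor(f,cv2.COLOR_RGB2HSV)
np.save("w1.npy",f); np.savez("w1c.npz",K=c[0],R=c[1],t=c[2])
E
```

```text
(no output)
```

View pics/w1.png

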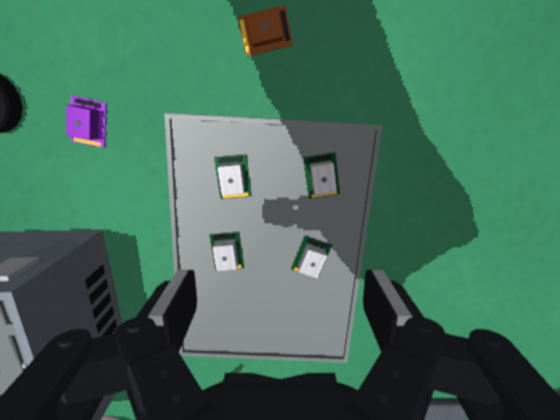

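The wrist view shows all four modules on the tray, with can tops near (231,180), (324,179), (227,256) and (313,263). Board long axes run near-vertical in the image.

```bash
cat >> h.py <<'E'
def cans(f,c,seeds,ztop,w=26):
    "can-top centre and yaw of the long side, from the bright grey blob at each seed"
    hsv=cv2.cvtColor(f,cv2.COLOR_RGB2HSV); out=[]
    for u,v in seeds:
        u0,v0=int(u)-w,int(v)-w
        h=hsv[v0:v0+2*w,u0:u0+2*w]; V=h[:,:,2].copy()
        ref=np.percentile(V[w-6:w+7,w-6:w+7],60)
        m=((V>ref*.9)&(h[:,:,1]<60)).astype(np.uint8)
        m=cv2.morphologyEx(m,cv2.MORPH_OPEN,np.ones((3,3)))
        cs,_=cv2.findContours(m,cv2.RETR_EXTERNAL,cv2.CHAIN_APPROX_NONE)
        k=min(cs,key=lambda k:-cv2.pointPolygonTest(k,(w,w),True))
        P=np.array([ray(c,(p[0][0]+u0,p[0][1]+v0),ztop)[:2] for p in k],np.float32)
        (cx,cy),(a,b),_=r=cv2.minAreaRect(P*1000)
        B=cv2.boxPoints(r); e=max(B[1]-B[0],B[2]-B[1],key=np.linalg.norm)
        yw=np.arctan2(e[1],e[0]); yw=(yw+np.pi/2)%np.pi-np.pi/2
        out.append((cx/1000,cy/1000,yw)); print("can %.4f %.4f yaw %.3f size %.1f %.1f"%(cx/1000,cy/1000,yw,a,b))
    return out
E
python3 - <<'E'
from h import *
f=np.load("w1.npy"); z=np.load("w1c.npz"); c=(z["K"],z["R"],z["t"])
o=cans(f,c,[(231,180),(324,179),(227,256),(313,263)],.021)
for x,y,w in o: to(x,y,.1,w)
E
```

```text
can 0.4501 0.3143 yaw 0.084 size 25.1 18.7
can 0.4487 0.3970 yaw 0.163 size 25.5 19.0
can 0.5261 0.3048 yaw 0.084 size 24.3 18.6
can 0.5324 0.3900 yaw -0.347 size 18.5 24.4
to [0.4501 0.3143 0.1   ] spin -4.7 cm [ 2.36 -4.23  5.25] q7 0.91 yaw0 -3.140 t 1.5
to [0.4487 0.397  0.1   ] spin -9.3 cm [1.48 4.15 5.25] q7 0.91 yaw0 -3.140 t 1.5
to [0.5261 0.3048 0.1   ] spin -4.7 cm [-5.14 -5.82  5.25] q7 0.91 yaw0 -3.140 t 1.5
to [0.5324 0.39   0.1   ] spin 20.0 cm [-4.79  5.09  5.25] q7 0.91 yaw0 -3.140 t 1.5
```

Call:
{"api": "servo_tool", "payload": {
  "increments": [
    [[0,0,2],-4.7],
    [[1.2,-2.1,2],0],
    [[1.2,-2.1,2],0],
    [[0,0,2],0],
    [[0,0,2],0],
    [[0,0,2],0],
    [[0,0,1],0],
    [[0,0,0.9],0],
    [[0,0,0],0]
  ],
  "hand": 5
}}

```text
t: 2.23
ee_pos: [0.4494, 0.314, 0.0125]
tool_rot: [-3.141, -0.001, -3.058]
wrist_force: [-0.7, -0.0, 0.3]
opening: 0.05
grasp_force: 0.0
```

Call:
{"api": "servo_tool", "payload": {
  "increments": [
    [[0,0,0],0],
    [[0,0,0],0],
    [[0,0,0],0],
    [[0,0,0],0],
    [[0,0,0],0],
    [[0,0,0],0],
    [[0,0,0],0],
    [[0,0,0],0]
  ],
  "hand": 0
}}

```text
t: 2.9
ee_pos: [0.4507, 0.3142, 0.0146]
tool_rot: [3.141, 0.001, -3.059]
wrist_force: [-1.5, -0.2, 7.7]
opening: 0.0191
grasp_force: 30.7
```

Call:
{"api": "servo_tool", "payload": {
  "increments": [
    [[0,0,0],0],
    [[0,0,0],0],
    [[0,0,0],0],
    [[0,0,-0.7],0],
    [[0,0,0],0],
    [[0,0,0],0]
  ],
  "hand": 4
}}

```text
t: 3.4
ee_pos: [0.4505, 0.3139, 0.021]
tool_rot: [3.141, 0.001, -3.059]
wrist_force: [-0.2, -0.3, 0.8]
opening: 0.0398
grasp_force: 0.0
```

Call:
{"api": "servo_tool", "payload": {
  "increments": [
    [[0,0,0],0],
    [[0,0,0],0],
    [[0,0,0],0],
    [[0,0,0],0],
    [[0,0,0],0],
    [[0,0,0],0],
    [[0,0,0],0],
    [[0,0,0],0]
  ],
  "hand": 0
}}

```text
t: 4.07
ee_pos: [0.4503, 0.3137, 0.0206]
tool_rot: [-3.141, 0.0, -3.059]
wrist_force: [-1.9, -1.2, 5.5]
opening: 0.0168
grasp_force: 29.2
```

```bash
python3 - <<'E'
from h import *
c=cam("wrist"); f=grab_frame("wrist"); cv2.imwrite("pics/w2.png",cv2.resize(f[180:420,130:430,::-1],None,fx=2,fy=2))
E
```

```text
(no output)
```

View pics/w2.png

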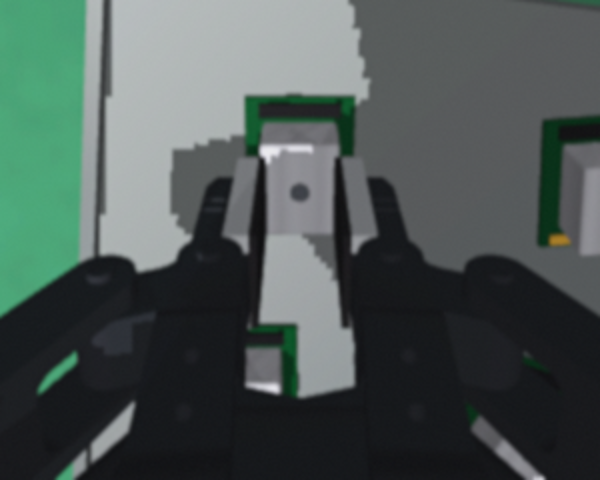

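The crop shows the can held between the pads, with the hole at crop (300,192). I'll lift it and look at the nest from the side.

Call:
{"api": "servo_tool", "payload": {
  "increments": [
    [[0,0,-1],0],
    [[0,0,-2],0],
    [[0,0,-3],0],
    [[0,0,-4],0],
    [[0,0,-4],0],
    [[0,0,-4],3.2],
    [[-2,-1.6,-3],0],
    [[-2,-1.6,-2],0],
    [[-2,-1.6,0],0],
    [[-2,-1.6,0],0],
    [[-2,-1.6,0],0],
    [[-2,-1.6,0],0],
    [[-0.7,0,0],0],
    [[0,0,0],0],
    [[0,0,0],0],
    [[0,0,0],0]
  ]
}}

```text
t: 5.45
ee_pos: [0.5789, 0.222, 0.2506]
tool_rot: [3.141, -0.0, -3.114]
wrist_force: [-0.7, 0.4, -0.8]
opening: 0.0164
grasp_force: 29.3
```

```bash
python3 - <<'E'
from h import *
c=cam("wrist"); f=grab_frame("wrist"); cv2.imwrite("pics/w3.png",f[:,:,::-1])
np.save("w3.npy",f); np.savez("w3c.npz",K=c[0],R=c[1],t=c[2])
E
```

```text
(no output)
```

View pics/w3.png

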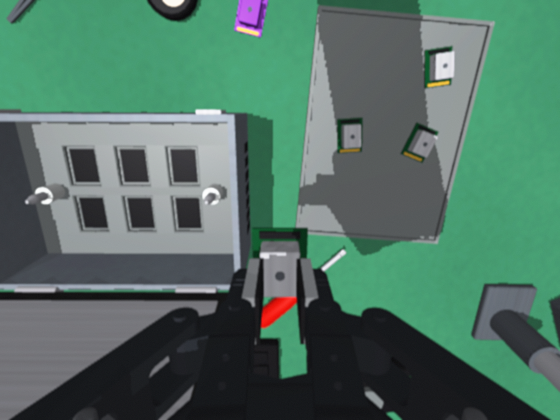

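The nest view shows six dark pockets at cols 85–185, rows 165 and 213. The pins are near (48,194) and (213,194), and the held can's hole is near (280,276).

```bash
python3 - <<'E'
from h import *
f=np.load("w3.npy"); z=np.load("w3c.npz"); c=(z["K"],z["R"],z["t"])
V=f.max(axis=2); m=((V<60)*255).astype(np.uint8); m[:, :55]=0; m[:,215:]=0; m[:135]=0; m[250:]=0
m=cv2.morphologyEx(m,cv2.MORPH_OPEN,np.ones((3,3)))
cs,_=cv2.findContours(m,cv2.RETR_EXTERNAL,cv2.CHAIN_APPROX_NONE)
P=[]
for k in cs:
    if cv2.contourArea(k)<300: continue
    Q=np.array([ray(c,p[0],.0425)[:2]*1000 for p in k],np.float32)
    r=cv2.minAreaRect(Q); print(np.round(r,1) if 0 else [np.round(v,1) for v in r]); P.append(r[0])
P=np.array(P)/1000; ce=P.mean(0); print("centre",ce)
# fit grid: y pitch/x pitch/yaw
d=P-ce
def fit(yw):
    X=d@np.array([np.cos(yw),np.sin(yw)]); Y=d@np.array([-np.sin(yw),np.cos(yw)]); return X,Y
best=min(np.linspace(-.15,.15,301),key=lambda w:sum(np.var(np.abs(fit(w)[0])) for _ in [0])+np.var(fit(w)[1][np.abs(fit(w)[1])<.02]))
print("yaw",best,fit(best)[0].round(4),fit(best)[1].round(4))
# pins: bright tips
hs=cv2.cvtColor(f,cv2.COLOR_RGB2HSV)
for u0,v0 in[(25,180),(198,180)]:
    w=V[v0:v0+30,u0:u0+35]; print(u0,v0); 
    k,_=cv2.findContours((w>215).astype(np.uint8),cv2.RETR_EXTERNAL,cv2.CHAIN_APPROX_NONE)
    for q in k:
        if cv2.contourArea(q)>20: print(cv2.boundingRect(q))
print("held hole",ray(c,(280,276),.251), read_state()["ee_pos"])
cv2.imwrite("pics/w3c.png",cv2.resize(f[130:250,0:250,::-1],None,fx=3,fy=3,interpolation=cv2.INTER_CUBIC))
E
```

```text
[array([617.5, 116.4]), array([33.4, 24.9]), np.float64(1.6)]
[array([619. ,  60.8]), array([33.4, 25. ]), np.float64(1.6)]
[array([620.6,   5.3]), array([33.4, 25.5]), np.float64(1.5)]
[array([563.7,  59.4]), array([32.6, 24.7]), np.float64(1.5)]
[array([564.7,   3.9]), array([33.6, 25.2]), np.float64(1.6)]
centre [0.59708422 0.04914442]
yaw 0.019000000000000017 [ 0.0217  0.0222  0.0227 -0.0332 -0.0332] [ 0.0668  0.0112 -0.0443  0.0109 -0.0446]
25 180
(17, 19, 10, 5)
(11, 8, 16, 9)
198 180
(4, 8, 17, 11)
held hole [0.57885025 0.22262534 0.251     ] [0.57891606 0.22206484 0.25069809]
```

View pics/w3c.png

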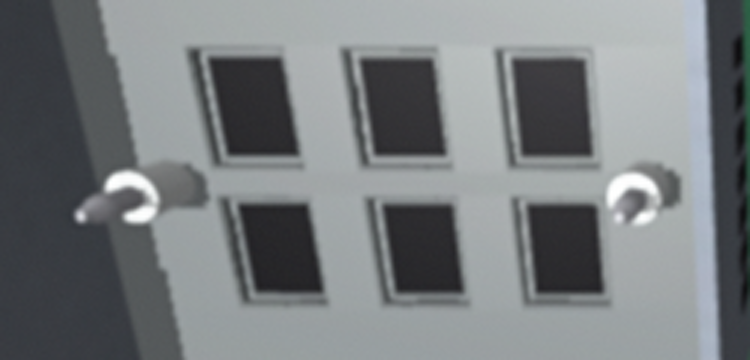

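The crop shows dark floor patches inside each pocket. The pins' white shoulder rings are centred at crop (131,196) and (634,199).

```bash
python3 - <<'E'
from h import *
z=np.load("w3c.npz"); c=(z["K"],z["R"],z["t"])
a=ray(c,(131/3,130+196/3),.066);b=ray(c,(634/3,130+199/3),.066);print("shoulders",a,b,(a+b)/2,np.linalg.norm(a-b),np.arctan2(-(b-a)[0],(b-a)[1]))
o=-c[1].T@c[2]
for p in [(617.5,116.4),(619,60.8),(620.6,5.3),(563.7,59.4),(564.7,3.9)]:
    X=np.array([p[0]/1e3,p[1]/1e3,.0425]); print((o+(X-o)*(.040-o[2])/(.0425-o[2])).round(4))
ctop=cam("top")
E
```

```text
shoulders [ 0.59405101 -0.03055274  0.066     ] [0.59012105 0.14944125 0.066     ] [0.59208603 0.05944426 0.066     ] 0.1800368903188187 0.02183039140855799
[0.6184 0.1157 0.04  ]
[0.6199 0.0597 0.04  ]
[0.6215 0.0038 0.04  ]
[0.5642 0.0583 0.04  ]
[0.5652 0.0024 0.04  ]
```

Call:
{"api": "servo_tool", "payload": {
  "increments": [
    [[0.9,-3.6,0],0],
    [[1,-3.6,0],0],
    [[0,-3.5,0],0],
    [[0,0,3],0],
    [[0,0,4],0],
    [[0,0,4],0],
    [[0,0,3.5],0],
    [[0,0,2],0],
    [[0,0,1],0],
    [[0,0,0],0],
    [[0,0,0],0],
    [[0,0,0],0],
    [[0,0,0],0]
  ]
}}

```text
t: 6.58
ee_pos: [0.5645, 0.1141, 0.0772]
tool_rot: [3.141, 0.002, -3.115]
wrist_force: [0.1, -0.6, -0.1]
opening: 0.0164
grasp_force: 29.4
```

```bash
cat >> h.py <<'E'
BC=np.array([.592,.0592]); BY=.025
def box(x,y):
    c,s=np.cos(BY),np.sin(BY); return BC+[c*x-s*y, s*x+c*y]
E
python3 -c "
from h import *
p=box(-.028,.056); to(p[0],p[1],.0576,BY)"
```

```text
to [0.5626 0.1145 0.0576] spin 0.1 cm [0.19 0.05 1.96] q7 1.44 yaw0 -3.115 t 6.6
```

Call:
{"api": "servo_tool", "payload": {
  "increments": [
    [[0.2,0.05,0.3],0],
    [[0,0,0.5],0],
    [[0,0,0.5],0],
    [[0,0,0.3],0],
    [[0,0,0.2],0],
    [[0,0,0.2],0],
    [[0,0,0],0],
    [[0,0,0],0],
    [[0,0,0],0]
  ]
}}

```text
t: 7.33
ee_pos: [0.5616, 0.1141, 0.0563]
tool_rot: [3.141, -0.0, -3.115]
wrist_force: [-8.7, -0.9, 20.7]
opening: 0.0164
grasp_force: 39.5
```

Call:
{"api": "servo_tool", "payload": {
  "increments": [
    [[0,0,-0.1],0],
    [[0,0,0],0],
    [[0,0,0],0],
    [[0,0,0],0],
    [[0,0,0],0],
    [[0,0,-1],0],
    [[0,0,-3],0],
    [[0,0,-4],0],
    [[0,0,-4],0],
    [[0,0,-4],0],
    [[0,0,0],0],
    [[0,0,0],0]
  ],
  "hand": 3.5
}}

```text
t: 8.33
ee_pos: [0.5626, 0.1143, 0.2196]
tool_rot: [3.14, 0.005, -3.115]
wrist_force: [-1.0, 0.4, -1.0]
opening: 0.0349
grasp_force: 0.0
```

Call:
{"api": "servo_tool", "payload": {
  "increments": [
    [[0,4,0],0],
    [[0,4,0],0],
    [[0,3,0],0],
    [[0,0,0],0],
    [[0,0,0],0]
  ]
}}

```text
t: 8.75
ee_pos: [0.5577, 0.2258, 0.2155]
tool_rot: [-3.141, -0.002, -3.112]
wrist_force: [-0.1, -1.4, -0.6]
opening: 0.0345
grasp_force: 0.0
```

```bash
python3 - <<'E'
from h import *
c=cam("wrist"); f=grab_frame("wrist")
np.save("w4.npy",f); np.savez("w4c.npz",K=c[0],R=c[1],t=c[2])
p=box(-.028,.056); uv=proj(c,[*p,.057]); print(uv)
x=int(uv[0]);y=int(uv[1])
cv2.imwrite("pics/w4.png",cv2.resize(f[max(0,y-70):y+110,max(0,x-120):x+120,::-1],None,fx=3,fy=3,interpolation=cv2.INTER_CUBIC))
try: cans(f,c,[uv],.057)
except Exception as e: print(e)
E
```

```text
[166.65183818 196.14028767]
can 0.5616 0.1146 yaw 0.030 size 24.6 18.9
```

View pics/w4.png

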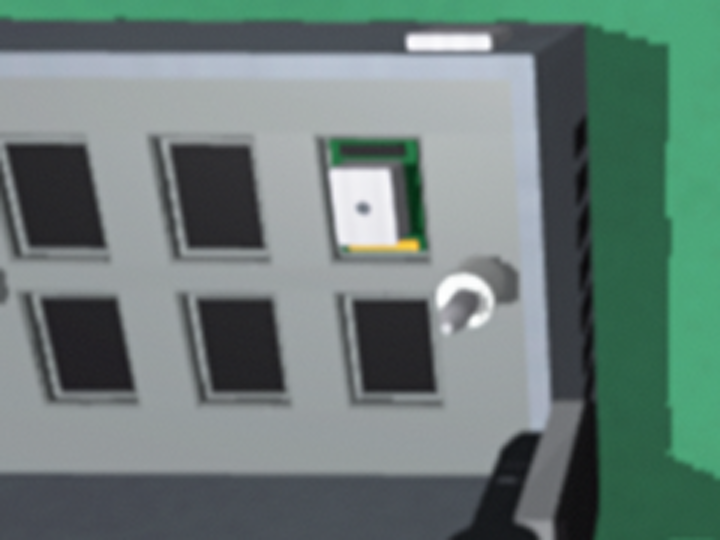

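The crop shows the module seated flat and square in the near-left pocket, with its can at (0.5616, 0.1146), 1 mm from the pocket centre. On to module 2.

```bash
sed -i 's/BC=np.array(\[.592,/BC=np.array([.5915,/' h.py; python3 -c "
from h import *
to(.5261,.3048,.0205,.084)"
```

```text
to [0.5261 0.3048 0.0205] spin -3.2 cm [ 2.52  8.31 19.52] q7 1.22 yaw0 -3.114 t 8.8
```

Call:
{"api": "servo_tool", "payload": {
  "increments": [
    [[0,0,0],-3.2],
    [[0.9,2.8,2],0],
    [[0.8,2.8,3],0],
    [[0.8,2.7,4],0],
    [[0,0,4],0],
    [[0,0,3],0],
    [[0,0,2],0],
    [[0,0,1],0],
    [[0,0,0.5],0],
    [[0,0,0],0],
    [[0,0,0],0],
    [[0,0,0],0]
  ],
  "hand": 4
}}

```text
t: 9.8
ee_pos: [0.5293, 0.301, 0.029]
tool_rot: [3.141, 0.002, -3.059]
wrist_force: [0.6, -0.4, -0.1]
opening: 0.0398
grasp_force: 0.0
```

Call:
{"api": "servo_tool", "payload": {
  "increments": [
    [[0,0,0],0],
    [[0,0,0],0],
    [[0,0,0],0],
    [[0,0,0],0],
    [[0,0,0],0],
    [[0,0,0],0],
    [[0,0,0],0]
  ],
  "hand": 0
}}

```text
t: 10.38
ee_pos: [0.5285, 0.3007, 0.0275]
tool_rot: [-3.141, -0.0, -3.059]
wrist_force: [0.2, 0.2, -0.3]
opening: -0.0
grasp_force: 0.0
```

Call:
{"api": "servo_tool", "payload": {
  "increments": [
    [[0,0,-1],0],
    [[0,0,-2],0],
    [[0,0,-3],0],
    [[0,0,-4],0],
    [[0,0,-4],0],
    [[0,0,-4],3.4],
    [[0,0,0],0],
    [[0,0,0],0],
    [[0,0,0],0]
  ]
}}

```text
t: 11.13
ee_pos: [0.5283, 0.3007, 0.2079]
tool_rot: [3.141, 0.0, -3.118]
wrist_force: [0.5, 0.2, -0.9]
opening: 0.0003
grasp_force: 0.0
```

```bash
cat >> h.py <<'E'
def held(off):
    "hole of the held can: darkest small spot on the bright can near the TCP column; off = can top z minus TCP z"
    s=read_state(); c=cam("wrist"); f=grab_frame("wrist"); p=s["ee_pos"]
    uv=proj(c,[p[0],p[1],p[2]+off]); u,v=map(int,uv.round())
    g=cv2.GaussianBlur(cv2.cvtColor(f,cv2.COLOR_RGB2GRAY),(0,0),1)[v-12:v+13,u-6:u+7]
    r,q=np.unravel_index(g.argmin(),g.shape); X=ray(c,(u-6+q,v-12+r),p[2]+off)
    print("held off world",(X-p).round(4),"contrast",g.min(),np.median(g),"rq",r-12,q-6)
    return f,c
E
python3 -c "
from h import *
f,c=held(.0005)
p=box(-.028,0); to(p[0],p[1],.0576,BY)"
```

```text
held off world [-0.007   0.0004  0.0005] contrast 20 61.0 rq -12 1
to [0.5635 0.0585 0.0576] spin -0.1 cm [ -2.95 -24.29  14.94] q7 1.08 yaw0 -3.118 t 11.2
```

The height fell short because fast rows were clipped, so the fingers closed above the can. I'll retry more slowly and check before closing.

Call:
{"api": "servo_tool", "payload": {
  "increments": [
    [[0,0,2],-3.4],
    [[0.25,0.4,3],0],
    [[0,0,3],0],
    [[0,0,3],0],
    [[0,0,3],0],
    [[0,0,2],0],
    [[0,0,1],0],
    [[0,0,0],0],
    [[0,0,0],0],
    [[0,0,0],0]
  ],
  "hand": 4
}}

```text
t: 12.02
ee_pos: [0.5263, 0.3048, 0.0387]
tool_rot: [3.141, 0.001, -3.059]
wrist_force: [0.5, -0.2, 0.8]
opening: 0.0401
grasp_force: 0.0
```

```bash
python3 -c "
from h import *
to(.5261,.3048,.0205,.084)"
```

```text
to [0.5261 0.3048 0.0205] spin -0.1 cm [ 0.02 -0.    1.82] q7 1.14 yaw0 -3.059 t 12.0
```

Call:
{"api": "servo_tool", "payload": {
  "increments": [
    [[0,0,0.8],0],
    [[0,0,0.6],0],
    [[0,0,0.4],0],
    [[0,0,0],0],
    [[0,0,0],0]
  ]
}}

```text
t: 12.43
ee_pos: [0.5255, 0.3045, 0.0193]
tool_rot: [-3.141, -0.0, -3.059]
wrist_force: [-0.2, -0.6, -1.1]
opening: 0.04
grasp_force: 0.0
```

Call:
{"api": "servo_tool", "payload": {
  "increments": [
    [[0,0,0],0],
    [[0,0,0],0],
    [[0,0,0],0],
    [[0,0,0],0],
    [[0,0,0],0],
    [[0,0,0],0],
    [[0,0,0],0]
  ],
  "hand": 0
}}

```text
t: 13.02
ee_pos: [0.5258, 0.3046, 0.0198]
tool_rot: [3.141, 0.0, -3.059]
wrist_force: [-1.2, -1.4, 5.8]
opening: 0.0181
grasp_force: 29.8
```

Call:
{"api": "servo_tool", "payload": {
  "increments": [
    [[0,0,-1],0],
    [[0,0,-2],0],
    [[0,0,-2.5],0],
    [[0,0,-2.5],0],
    [[0,0,-2.5],0],
    [[0,0,-2.5],3.4],
    [[0,0,-2.5],0],
    [[0,0,-2.5],0],
    [[0,0,0],0],
    [[0,0,0],0],
    [[0,0,0],0]
  ]
}}

```text
t: 13.93
ee_pos: [0.5253, 0.3044, 0.1993]
tool_rot: [-3.141, -0.0, -3.118]
wrist_force: [0.1, 0.2, -0.8]
opening: 0.0177
grasp_force: 29.3
```

```bash
python3 -c "
from h import *
f,c=held(.0005)
p=box(-.028,0); to(p[0],p[1],.0576,BY)"
```

```text
held off world [ 0.0005 -0.0004  0.0005] contrast 67 142.0 rq 1 -1
to [0.5635 0.0585 0.0576] spin -0.1 cm [ -3.22 -24.66  14.12] q7 1.07 yaw0 -3.118 t 14.0
```

Call:
{"api": "servo_tool", "payload": {
  "increments": [
    [[-0.4,-2.7,0],0],
    [[-0.4,-2.7,0],0],
    [[-0.4,-2.7,0],0],
    [[-0.4,-2.7,0],0],
    [[-0.4,-2.7,0],0],
    [[-0.4,-2.7,0],0],
    [[-0.4,-2.7,0],0],
    [[-0.4,-2.7,0],0],
    [[0,-2.7,0],0],
    [[0,-0.4,2],0],
    [[0,0,2.5],0],
    [[0,0,2.5],0],
    [[0,0,2.5],0],
    [[0,0,2],0],
    [[0,0,1],0],
    [[0,0,0],0],
    [[0,0,0],0],
    [[0,0,0],0]
  ]
}}

```text
t: 15.48
ee_pos: [0.564, 0.0584, 0.0755]
tool_rot: [3.142, 0.001, -3.118]
wrist_force: [-0.6, 0.7, -0.0]
opening: 0.0181
grasp_force: 29.3
```

```bash
python3 -c "
from h import *
p=box(-.028,0); to(p[0],p[1],.0573,BY)"
```

```text
to [0.5635 0.0585 0.0573] spin -0.1 cm [0.05 0.01 1.82] q7 1.55 yaw0 -3.118 t 15.5
```

Call:
{"api": "servo_tool", "payload": {
  "increments": [
    [[0.1,0,0.3],0],
    [[0,0,0.4],0],
    [[0,0,0.4],0],
    [[0,0,0.3],0],
    [[0,0,0.2],0],
    [[0,0,0.1],0],
    [[0,0,0],0],
    [[0,0,0],0]
  ]
}}

```text
t: 16.15
ee_pos: [0.5624, 0.0583, 0.0575]
tool_rot: [-3.141, -0.0, -3.118]
wrist_force: [0.2, 0.2, -1.1]
opening: 0.0177
grasp_force: 29.3
```

Call:
{"api": "servo_tool", "payload": {
  "increments": [
    [[0,0,0],0],
    [[0,0,0],0],
    [[0,0,0],0],
    [[0,0,0],0],
    [[0,0,-1],0],
    [[0,0,-2],0],
    [[0,0,-2.5],0],
    [[0,0,-2.5],0],
    [[0,0,-2.5],0],
    [[0,0,-2.5],0],
    [[0,0,-2.5],0],
    [[0,2,0],0],
    [[0,2.7,0],0],
    [[0,2.7,0],0],
    [[0,2.7,0],0],
    [[0,2.7,0],0],
    [[0,2.7,0],0],
    [[0,2.7,0],0],
    [[0,0,0],0],
    [[0,0,0],0]
  ],
  "hand": 3.5
}}

```text
t: 17.82
ee_pos: [0.5577, 0.2417, 0.213]
tool_rot: [3.141, 0.0, -3.116]
wrist_force: [1.0, -0.2, -0.4]
opening: 0.0352
grasp_force: 0.0
```

```bash
python3 - <<'E'
from h import *
c=cam("wrist"); f=grab_frame("wrist")
for q in [(-.028,.056),(-.028,0)]:
    p=box(*q); print(p); cans(f,c,[proj(c,[*p,.057])],.057)
s=[proj(c,[x,y,.021]) for x,y in [(.4487,.397),(.5324,.39)]]; print(s)
try: cans(f,c,s,.021)
except Exception as e: print(e)
to(.4487,.397,.0205,.163)
E
```

```text
[0.5621089  0.11448257]
can 0.5611 0.1148 yaw 0.026 size 24.4 18.7
[0.56350875 0.05850007]
can 0.5636 0.0592 yaw 0.024 size 24.4 18.5
[array([439.61563464,  82.40310768]), array([418.51538253, 166.71272118])]
can 0.4487 0.3984 yaw 0.194 size 24.4 15.4
can 0.5326 0.3898 yaw -0.326 size 18.7 24.2
to [0.4487 0.397  0.0205] spin -8.0 cm [ 8.25 17.25 19.25] q7 1.20 yaw0 -3.118 t 17.9
```

Call:
{"api": "servo_tool", "payload": {
  "increments": [
    [[0,0,0],-4],
    [[0,0,0],-4],
    [[1.2,2.5,0],0],
    [[1.2,2.5,1],0],
    [[1.2,2.5,1],0],
    [[1.2,2.5,2],0],
    [[1.2,2.5,2],0],
    [[1.2,2.5,2],0],
    [[1.05,2.25,2],0],
    [[0,0,2.5],0],
    [[0,0,2.5],0],
    [[0,0,1.5],0],
    [[0,0,0.5],0],
    [[0,0,0],0],
    [[0,0,0],0],
    [[0,0,0],0]
  ],
  "hand": 4
}}

```text
t: 19.2
ee_pos: [0.4497, 0.3972, 0.0439]
tool_rot: [3.141, 0.002, -2.979]
wrist_force: [-0.7, -0.2, 0.6]
opening: 0.0397
grasp_force: 0.0
```

```bash
python3 -c "
from h import *
to(.4487,.397,.0203,.163)"
```

```text
to [0.4487 0.397  0.0203] spin -0.0 cm [ 0.1  -0.    2.36] q7 1.00 yaw0 -2.979 t 19.2
```

Call:
{"api": "servo_tool", "payload": {
  "increments": [
    [[0.05,0,0.8],0],
    [[0,0,0.8],0],
    [[0,0,0.5],0],
    [[0,0,0.2],0],
    [[0,0,0],0],
    [[0,0,0],0]
  ]
}}

```text
t: 19.7
ee_pos: [0.4483, 0.397, 0.0194]
tool_rot: [-3.141, -0.0, -2.979]
wrist_force: [-0.1, -0.3, 0.9]
opening: 0.0397
grasp_force: 0.0
```

Call:
{"api": "servo_tool", "payload": {
  "increments": [
    [[0,0,0],0],
    [[0,0,0],0],
    [[0,0,0],0],
    [[0,0,0],0],
    [[0,0,0],0],
    [[0,0,0],0],
    [[0,0,0],0]
  ],
  "hand": 0
}}

```text
t: 20.28
ee_pos: [0.4485, 0.3972, 0.0198]
tool_rot: [3.141, 0.0, -2.979]
wrist_force: [-0.4, -0.5, 5.7]
opening: 0.0181
grasp_force: 29.7
```

Call:
{"api": "servo_tool", "payload": {
  "increments": [
    [[0,0,-1],0],
    [[0,0,-2],0],
    [[0,0,-2.5],0],
    [[0,0,-2.5],0],
    [[0,0,-2.5],4],
    [[0,0,-2.5],3.9],
    [[0,0,-2.5],0],
    [[0,0,-2.5],0],
    [[0,0,0],0],
    [[0,0,0],0],
    [[0,0,0],0]
  ]
}}

```text
t: 21.2
ee_pos: [0.448, 0.3968, 0.1993]
tool_rot: [-3.141, -0.0, -3.117]
wrist_force: [-0.6, -0.8, -1.2]
opening: 0.0178
grasp_force: 29.3
```

```bash
python3 -c "
from h import *
f,c=held(.0005)
p=box(-.028,-.056); to(p[0],p[1],.0576,BY)"
```

```text
held off world [0.0005 0.0001 0.0005] contrast 62 134.0 rq 1 0
to [0.5649 0.0025 0.0576] spin 0.0 cm [-10.71 -39.7   14.12] q7 0.86 yaw0 -3.117 t 21.2
```

Call:
{"api": "servo_tool", "payload": {
  "increments": [
    [[-0.7,-2.6,0],0],
    [[-0.7,-2.6,0],0],
    [[-0.7,-2.6,0],0],
    [[-0.7,-2.6,0],0],
    [[-0.7,-2.6,0],0],
    [[-0.7,-2.6,0],0],
    [[-0.7,-2.6,0],0],
    [[-0.7,-2.6,0],0],
    [[-0.7,-2.6,0],0],
    [[-0.7,-2.6,0],0],
    [[-0.7,-2.6,0],0],
    [[-0.7,-2.6,0],0],
    [[-0.7,-2.6,0],0],
    [[-0.7,-2.6,0],0],
    [[-0.8,-2.6,0],0],
    [[0,-0.6,0],0],
    [[0,0,0],0]
  ]
}}

```text
t: 22.67
ee_pos: [0.5638, 0.0015, 0.1986]
tool_rot: [-3.141, -0.002, -3.12]
wrist_force: [-0.2, 0.6, 0.0]
opening: 0.0179
grasp_force: 29.3
```

Call:
{"api": "servo_tool", "payload": {
  "increments": [
    [[0,0,2],0],
    [[0,0,2.5],0],
    [[0,0,2.5],0],
    [[0,0,2.5],0],
    [[0,0,2],0],
    [[0,0,0.8],0],
    [[0,0,0],0],
    [[0,0,0],0],
    [[0,0,0],0]
  ]
}}

```text
t: 23.42
ee_pos: [0.5648, 0.0042, 0.0777]
tool_rot: [3.141, 0.001, -3.116]
wrist_force: [-0.4, 0.5, 0.2]
opening: 0.0175
grasp_force: 29.4
```

```bash
python3 -c "
from h import *
p=box(-.028,-.056); to(p[0]-.0005,p[1],.0573,BY)"
```

```text
to [0.5644 0.0025 0.0573] spin 0.0 cm [ 0.04 -0.17  2.04] q7 1.68 yaw0 -3.116 t 23.4
```

Call:
{"api": "servo_tool", "payload": {
  "increments": [
    [[0.05,-0.17,0.3],0],
    [[0,0,0.5],0],
    [[0,0,0.5],0],
    [[0,0,0.3],0],
    [[0,0,0.2],0],
    [[0,0,0.2],0],
    [[0,0,0],0],
    [[0,0,0],0]
  ]
}}

```text
t: 24.08
ee_pos: [0.5637, 0.002, 0.0565]
tool_rot: [-3.141, -0.0, -3.117]
wrist_force: [-0.2, 0.3, 0.0]
opening: 0.0178
grasp_force: 29.4
```

Call:
{"api": "servo_tool", "payload": {
  "increments": [
    [[0,0,0],0],
    [[0,0,0],0],
    [[0,0,0],0],
    [[0,0,0],0],
    [[0,0,-1],0],
    [[0,0,-2],0],
    [[0,0,-2.5],0],
    [[0,0,-2.5],0],
    [[0,0,-2.5],0],
    [[0,0,-2.5],0],
    [[0,0,-2.5],0],
    [[0,2.7,0],0],
    [[0,2.7,0],0],
    [[0,2.7,0],0],
    [[0,2.7,0],0],
    [[0,2.7,0],0],
    [[0,2.7,0],0],
    [[0,2.7,0],0],
    [[0,2.7,0],0],
    [[0,2.7,0],0]
  ],
  "hand": 3.5
}}

```text
t: 25.75
ee_pos: [0.5574, 0.2462, 0.2125]
tool_rot: [3.142, 0.001, -3.117]
wrist_force: [0.3, 0.3, -0.3]
opening: 0.0348
grasp_force: 0.0
```

```bash
python3 - <<'E'
from h import *
c=cam("wrist"); f=grab_frame("wrist")
for q in [(-.028,.056),(-.028,0),(-.028,-.056)]:
    p=box(*q); print(p); cans(f,c,[proj(c,[*p,.057])],.057)
try: cans(f,c,[proj(c,[.5325,.39,.021])],.021)
except Exception as e: print(e)
to(.5325,.3899,.0203,-.345)
E
```

```text
[0.5621089  0.11448257]
can 0.5617 0.1148 yaw 0.020 size 24.4 18.6
[0.56350875 0.05850007]
can 0.5631 0.0592 yaw 0.025 size 24.4 18.7
[0.5649086  0.00251757]
can 0.5645 0.0029 yaw 0.025 size 24.4 18.7
can 0.5326 0.3899 yaw -0.330 size 18.6 24.1
to [0.5325 0.3899 0.0203] spin 21.5 cm [ 6.89 12.14 19.19] q7 1.20 yaw0 -3.111 t 25.8
```

Call:
{"api": "servo_tool", "payload": {
  "increments": [
    [[0,0,0],5.3],
    [[0,0,0],5.3],
    [[0,0,0],5.3],
    [[0,0,0],5.3],
    [[1.4,2.4,1],0],
    [[1.4,2.4,2],0],
    [[1.4,2.4,2],0],
    [[1.4,2.4,2],0],
    [[1.3,2.5,2],0],
    [[0,0,2.5],0],
    [[0,0,2.5],0],
    [[0,0,2],0],
    [[0,0,0.5],0],
    [[0,0,0],0],
    [[0,0,0],0],
    [[0,0,0],0]
  ],
  "hand": 4
}}

```text
t: 27.13
ee_pos: [0.5344, 0.3826, 0.0483]
tool_rot: [3.14, 0.001, 2.796]
wrist_force: [0.4, 0.2, -0.2]
opening: 0.0403
grasp_force: 0.0
```

```bash
python3 -c "
from h import *
to(.5325,.3899,.0203,-.342)"
```

```text
to [0.5325 0.3899 0.0203] spin -0.2 cm [0.43 0.62 2.8 ] q7 0.68 yaw0 2.796 t 27.1
```

Call:
{"api": "servo_tool", "payload": {
  "increments": [
    [[0.4,0.62,0],0],
    [[0,0,0.8],0],
    [[0,0,0.8],0],
    [[0,0,0.7],0],
    [[0,0,0.3],0],
    [[0,0,0.1],0],
    [[0,0,0],0],
    [[0,0,0],0]
  ]
}}

```text
t: 27.8
ee_pos: [0.5321, 0.3893, 0.0196]
tool_rot: [-3.142, 0.0, 2.796]
wrist_force: [0.2, 0.0, 0.3]
opening: 0.0401
grasp_force: 0.0
```

Call:
{"api": "servo_tool", "payload": {
  "increments": [
    [[0,0,0],0],
    [[0,0,0],0],
    [[0,0,0],0],
    [[0,0,0],0],
    [[0,0,0],0],
    [[0,0,0],0],
    [[0,0,0],0]
  ],
  "hand": 0
}}

```text
t: 28.38
ee_pos: [0.5322, 0.3895, 0.0199]
tool_rot: [3.141, 0.0, 2.796]
wrist_force: [-1.6, -0.8, 5.8]
opening: 0.0178
grasp_force: 29.7
```

Call:
{"api": "servo_tool", "payload": {
  "increments": [
    [[0,0,-1],0],
    [[0,0,-2],0],
    [[0,0,-2.5],0],
    [[0,0,-2.5],0],
    [[0,0,-2.5],-5.3],
    [[0,0,-2.5],-5.3],
    [[0,0,-2.5],-5.3],
    [[0,0,-2.5],-5.3],
    [[0,0,0],0],
    [[0,0,0],0],
    [[0,0,0],0]
  ]
}}

```text
t: 29.3
ee_pos: [0.5317, 0.3892, 0.1994]
tool_rot: [-3.141, -0.0, -3.118]
wrist_force: [-0.7, 0.7, -0.4]
opening: 0.0179
grasp_force: 29.3
```

```bash
python3 -c "
from h import *
f,c=held(.0005)
p=box(.028,0); to(p[0],p[1],.0576,BY)
c=cam('top'); f=grab_frame('top'); cv2.imwrite('pics/t2.png',cv2.resize(f[120:300,100:450,::-1],None,fx=2.2,fy=2.2))"
```

```text
held off world [0.001  0.0001 0.0005] contrast 61 132.0 rq 2 0
to [0.6195 0.0599 0.0576] spin -0.1 cm [ -7.97 -33.13  14.13] q7 0.97 yaw0 -3.118 t 29.4
```

Call:
{"api": "servo_tool", "payload": {
  "increments": [
    [[-0.5,-2.6,0],0],
    [[-0.5,-2.6,0],0],
    [[-0.5,-2.6,0],0],
    [[-0.5,-2.6,0],0],
    [[-0.5,-2.6,0],0],
    [[-0.5,-2.6,0],0],
    [[-0.5,-2.6,0],0],
    [[-0.5,-2.6,0],0],
    [[-0.5,-2.6,0],0],
    [[-0.5,-2.6,0],0],
    [[-0.5,-2.6,0],0],
    [[-0.5,-2.6,0],0],
    [[-0.6,-1.9,0],0],
    [[-0.6,0,0],0],
    [[-0.6,0,0],0],
    [[0,0,0],0],
    [[0,0,0],0]
  ]
}}

```text
t: 30.82
ee_pos: [0.618, 0.0617, 0.1989]
tool_rot: [3.142, -0.001, -3.115]
wrist_force: [0.2, 0.4, -1.0]
opening: 0.0177
grasp_force: 29.3
```

Call:
{"api": "servo_tool", "payload": {
  "increments": [
    [[0,0,2],0],
    [[0,0,2],0],
    [[0,0,2.5],0],
    [[0,0,2.5],0],
    [[0,0,2],0],
    [[0,0,1],0],
    [[0,0,0],0],
    [[0,0,0],0],
    [[0,0,0],0]
  ]
}}

```text
t: 31.57
ee_pos: [0.6189, 0.0608, 0.0809]
tool_rot: [3.141, 0.002, -3.116]
wrist_force: [-0.3, 0.6, -0.3]
opening: 0.0178
grasp_force: 29.3
```

```bash
python3 -c "
from h import *
p=box(.028,0); to(p[0]-.001,p[1],.0573,BY)
s=read_state(); print(s['joint_efforts'].round(2))"
```

```text
to [0.6185 0.0599 0.0573] spin 0.0 cm [ 0.04 -0.09  2.36] q7 1.57 yaw0 -3.116 t 31.6
[-1.700e-01 -9.104e+01  6.240e+00 -3.455e+01  1.000e-02 -0.000e+00
 -0.000e+00]
```

Place it, then rise and head toward the plate on the right (–y).

Call:
{"api": "servo_tool", "payload": {
  "increments": [
    [[0.05,-0.09,0.5],0],
    [[0,0,0.5],0],
    [[0,0,0.5],0],
    [[0,0,0.4],0],
    [[0,0,0.2],0],
    [[0,0,0.2],0],
    [[0,0,0],0],
    [[0,0,0],0]
  ]
}}

```text
t: 32.23
ee_pos: [0.6177, 0.0595, 0.0563]
tool_rot: [-3.141, -0.0, -3.117]
wrist_force: [1.4, -0.8, -0.1]
opening: 0.0174
grasp_force: 29.5
```

Call:
{"api": "servo_tool", "payload": {
  "increments": [
    [[0,0,0],0],
    [[0,0,0],0],
    [[0,0,0],0],
    [[0,0,0],0],
    [[0,0,-1],0],
    [[0,0,-2],0],
    [[0,0,-2.5],0],
    [[0,0,-2.5],0],
    [[0,0,-2.5],0],
    [[0,0,-2.5],0],
    [[0,0,-2.5],0],
    [[0.7,-2.6,0],0],
    [[0.7,-2.6,0],0],
    [[0.7,-2.6,0],0],
    [[0.7,-2.6,0],0],
    [[0.7,-2.6,0],0],
    [[0.7,-2.6,0],0],
    [[0.7,-2.6,0],0],
    [[0,0,0],0],
    [[0,0,0],0]
  ],
  "hand": 3.5
}}

```text
t: 33.9
ee_pos: [0.5729, -0.1251, 0.2124]
tool_rot: [-3.141, 0.001, -3.119]
wrist_force: [-1.0, 1.0, 0.0]
opening: 0.0349
grasp_force: 0.0
```

```bash
python3 - <<'E'
from h import *
c=cam("wrist"); f=grab_frame("wrist"); cv2.imwrite("pics/w5.png",f[:,:,::-1])
print(proj(c,[.519,-.354,.05]))
for q in [(-.028,.056),(-.028,0),(-.028,-.056),(.028,0)]:
    p=box(*q); print(p.round(4))
    try: cans(f,c,[proj(c,[*p,.057])],.057)
    except Exception as e: print(e)
E
```

```text
[ 37.11458146 132.55649751]
[0.5621 0.1145]
can 0.5615 0.1142 yaw 0.022 size 24.0 19.1
[0.5635 0.0585]
can 0.5627 0.0586 yaw 0.027 size 24.1 18.7
[0.5649 0.0025]
can 0.5640 0.0023 yaw 0.022 size 24.0 18.6
[0.6195 0.0599]
can 0.6187 0.0693 yaw 0.022 size 57.1 42.5
```

View pics/w5.png

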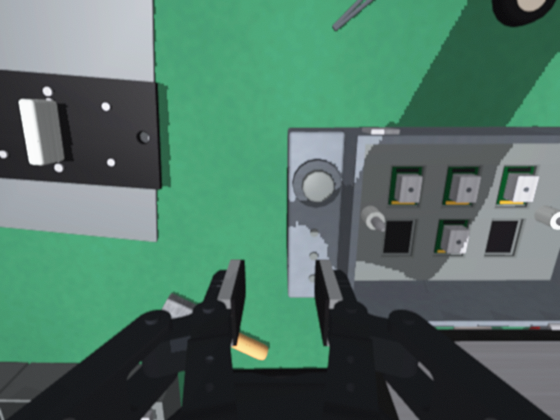

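All four modules sit in pockets; the button is at (318,186). The plate is at left, with its block near (42,132) and a hole at (144,137).

Call:
{"api": "servo_tool", "payload": {
  "increments": [
    [[0,-2.6,0],0],
    [[0,-2.6,0],0],
    [[0,-2.6,0],0],
    [[0,-2.6,0],0],
    [[0,-2.6,0],0],
    [[0,-2.6,0],0],
    [[0,-2.6,0],0],
    [[0,-2.6,0],0],
    [[0,0,0],0],
    [[0,0,0],0],
    [[0,0,0],0]
  ],
  "hand": 5
}}

```text
t: 34.87
ee_pos: [0.5791, -0.3301, 0.2115]
tool_rot: [3.141, 0.0, -3.115]
wrist_force: [0.4, 0.3, -0.5]
opening: 0.0501
grasp_force: 0.0
```

```bash
python3 - <<'E'
from h import *
c=cam("wrist"); f=grab_frame("wrist"); cv2.imwrite("pics/w6.png",f[:,:,::-1])
np.save("w6.npy",f); np.savez("w6c.npz",K=c[0],R=c[1],t=c[2]); print(read_state()["ee_pos"])
E
```

```text
[ 0.57924607 -0.32975106  0.21163774]
```

View pics/w6.png

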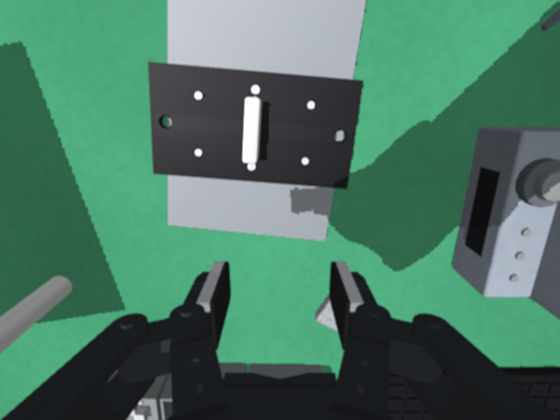

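The plate lies level, with holes at (166,122) and (340,136) and the block top at (252,130).

```bash
python3 - <<'E'
from h import *
f=np.load("w6.npy"); z=np.load("w6c.npz"); c=(z["K"],z["R"],z["t"])
a=ray(c,(166,122),.018);b=ray(c,(340,136),.018)
print("holes",a,b,"mid",(a+b)/2,"len",np.linalg.norm(a-b),"yaw",np.arctan2(-(b-a)[0],(b-a)[1]))
m=(cv2.cvtColor(f,cv2.COLOR_RGB2GRAY)>200).astype(np.uint8); m[:94]=0; m[164:]=0; m[:,:235]=0; m[:,270:]=0
k=max(cv2.findContours(m,cv2.RETR_EXTERNAL,cv2.CHAIN_APPROX_NONE)[0],key=cv2.contourArea)
r=cv2.minAreaRect(np.array([ray(c,p[0],.052)[:2]*1000 for p in k],np.float32)); print("block",r)
E
```

```text
holes [ 0.51494307 -0.44764503  0.018     ] [ 0.52414341 -0.26792341  0.018     ] mid [ 0.51954324 -0.35778422  0.018     ] len 0.17995695437744313 yaw -0.051147539090389174
block ((519.1309204101562, -358.2967834472656), (13.157157897949219, 60.032230377197266), 86.93907928466797)
```

```bash
python3 -c "
from h import *
to(.5193,-.358,.035,-.052)"
```

```text
to [ 0.5193 -0.358   0.035 ] spin 4.5 cm [ 5.84 -3.13 17.66] q7 2.21 yaw0 -3.115 t 34.9
```

Call:
{"api": "servo_tool", "payload": {
  "increments": [
    [[0,0,0],4.5],
    [[2,-1,0],0],
    [[2,-1,0],0],
    [[1.8,-1.1,1.5],0],
    [[0,0,2],0],
    [[0,0,2],0],
    [[0,0,2],0],
    [[0,0,2],0],
    [[0,0,2],0],
    [[0,0,1],0],
    [[0,0,0],0],
    [[0,0,0],0],
    [[0,0,0],0]
  ]
}}

```text
t: 36.0
ee_pos: [0.5196, -0.3594, 0.0879]
tool_rot: [-3.141, 0.002, 3.089]
wrist_force: [0.1, 0.2, -0.6]
opening: 0.0498
grasp_force: 0.0
```

```bash
python3 -c "
from h import *
to(.5193,-.358,.035,-.052)"
```

```text
to [ 0.5193 -0.358   0.035 ] spin -0.1 cm [0.04 0.14 5.29] q7 2.27 yaw0 3.089 t 36.0
```

Call:
{"api": "servo_tool", "payload": {
  "increments": [
    [[0.05,0.14,1],0],
    [[0,0,1.5],0],
    [[0,0,1.5],0],
    [[0,0,0.8],0],
    [[0,0,0.4],0],
    [[0,0,0],0],
    [[0,0,0],0]
  ]
}}

```text
t: 36.58
ee_pos: [0.5187, -0.3582, 0.035]
tool_rot: [-3.141, 0.0, 3.088]
wrist_force: [0.6, -0.4, -0.1]
opening: 0.0498
grasp_force: 0.0
```

Call:
{"api": "servo_tool", "payload": {
  "increments": [
    [[0,0,0],0],
    [[0,0,0],0],
    [[0,0,0],0],
    [[0,0,0],0],
    [[0,0,0],0],
    [[0,0,0],0],
    [[0,0,0],0],
    [[0,0,0],0]
  ],
  "hand": 0,
  "force": 70
}}

```text
t: 37.25
ee_pos: [0.5188, -0.3582, 0.0354]
tool_rot: [-3.141, 0.001, 3.088]
wrist_force: [-1.9, 1.8, 7.3]
opening: 0.0124
grasp_force: 69.1
```

Call:
{"api": "servo_tool", "payload": {
  "increments": [
    [[0,0,-0.5],0],
    [[0,0,-1],0],
    [[0,0,-1.5],0],
    [[0,0,-2],0],
    [[0,0,-2],0],
    [[0,0,-2],0],
    [[0,0,-2],0],
    [[0,0,-2],0],
    [[0,0,-2],-4.5],
    [[0,0,-1.5],0],
    [[0,0,0],0],
    [[0,0,0],0],
    [[0,0,0],0]
  ]
}}

```text
t: 38.33
ee_pos: [0.518, -0.3576, 0.1987]
tool_rot: [3.141, -0.001, -3.117]
wrist_force: [0.4, 0.6, -5.2]
opening: 0.0123
grasp_force: 68.7
```

```bash
python3 - <<'E'
from h import *
s=read_state(); c=cam("wrist"); f=grab_frame("wrist"); cv2.imwrite("pics/w7.png",f[:,:,::-1])
np.save("w7.npy",f); np.savez("w7c.npz",K=c[0],R=c[1],t=c[2]); print(s["ee_pos"],s["wrist_force"],s["moment"])
to(*box(0,0),.2,BY)
E
```

```text
[ 0.51799012 -0.35756573  0.19865363] [ 0.42249094  0.62326725 -5.21031675] [-0.03008633  0.04666193  0.0198557 ]
to [0.5915 0.0592 0.2   ] spin -0.0 cm [-8.4  41.48 -0.16] q7 2.30 yaw0 -3.117 t 38.4
```

View pics/w7.png

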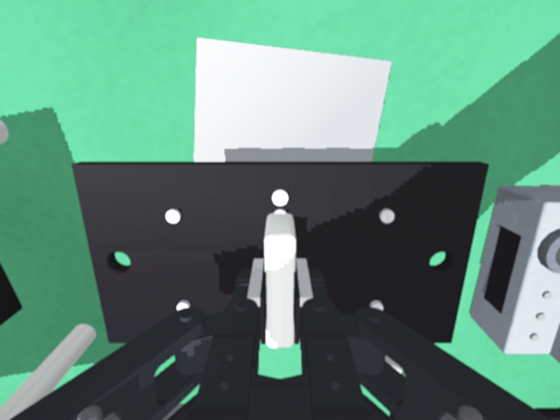

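The plate hangs level and square, with holes near (120,259) and (437,259).

```bash
python3 - <<'E'
from h import *
f=np.load("w7.npy"); z=np.load("w7c.npz"); c=(z["K"],z["R"],z["t"])
ee=np.array([.51799,-.35757,.19865]); zt=ee[2]-.0334+.016
hs=cv2.cvtColor(f,cv2.COLOR_RGB2HSV); P=[]
for u0 in (100,420):
    w=hs[240:280,u0:u0+40]; m=((w[:,:,1]>70)&(w[:,:,2]>35)).astype(np.uint8)
    n,l,st,ce=cv2.connectedComponentsWithStats(m); i=1+st[1:,4].argmax(); print(st[i],ce[i]+[u0,240])
    x,y,ww,h,_=st[i]; P.append(ray(c,(u0+x+(ww-1)/2,240+y+(h-1)/2),zt))
a,b=P; print(a-ee,b-ee,"mid-ee",(a+b)/2-ee,np.linalg.norm(a-b),"yaw",np.arctan2(-(b-a)[0],(b-a)[1]))
# leading edge of slab rows
E
```

```text
[ 14  11  17  16 206] [121.97572816 258.43203883]
[  9  10  18  17 216] [437.21759259 258.28703704]
[ 0.00115843 -0.08811652 -0.0174    ] [-0.00343562  0.08916261 -0.0174    ] mid-ee [-0.0011386   0.00052304 -0.0174    ] 0.17733863813529374 yaw 0.025908454011727804
```

Call:
{"api": "servo_tool", "payload": {
  "increments": [
    [[-0.5,2.4,0],0],
    [[-0.5,2.4,0],0],
    [[-0.5,2.4,0],0],
    [[-0.5,2.4,0],0],
    [[-0.5,2.4,0],0],
    [[-0.5,2.4,0],0],
    [[-0.5,2.4,0],0],
    [[-0.5,2.4,0],0],
    [[-0.5,2.4,0],0],
    [[-0.5,2.4,0],0],
    [[-0.5,2.4,0],0],
    [[-0.5,2.4,0],0],
    [[-0.5,2.4,0],0],
    [[-0.5,2.4,0],0],
    [[-0.5,2.4,0],0],
    [[-0.5,2.4,0],0],
    [[-0.4,2.4,0],0],
    [[0,0.7,0],0],
    [[0,0,0],0],
    [[0,0,0],0]
  ]
}}

```text
t: 40.05
ee_pos: [0.5916, 0.0587, 0.1986]
tool_rot: [-3.141, -0.002, -3.116]
wrist_force: [0.8, -0.6, -4.8]
opening: 0.0122
grasp_force: 68.9
```

Call:
{"api": "servo_tool", "payload": {
  "increments": [
    [[0,0,1],0],
    [[0,0,1.5],0],
    [[0,0,1.5],0],
    [[0,0,1.5],0],
    [[0,0,1],0],
    [[0,0,0.6],0],
    [[0,0,0],0],
    [[0,0,0],0],
    [[0,0,0],0]
  ]
}}

```text
t: 40.8
ee_pos: [0.5925, 0.0588, 0.1293]
tool_rot: [3.142, 0.001, -3.117]
wrist_force: [-0.6, -0.0, -4.9]
opening: 0.0127
grasp_force: 68.8
```

```bash
python3 - <<'E'
from h import *
to(.5917,.0592,.105,BY)
f=grab_frame("wrist"); cv2.imwrite("pics/w8.png",f[:,:,::-1])
E
```

```text
to [0.5917 0.0592 0.105 ] spin -0.0 cm [0.08 0.04 2.43] q7 1.55 yaw0 -3.117 t 40.8
```

View pics/w8.png

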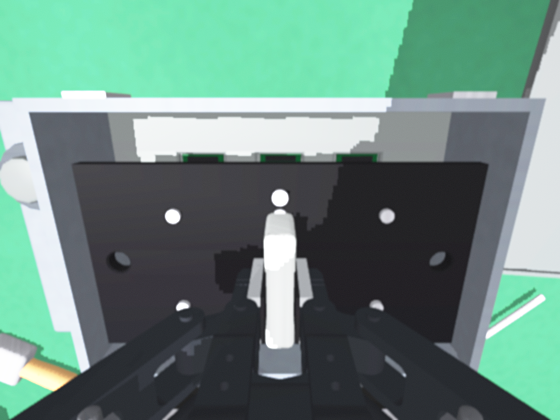

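The plate is centred over the nest inside the walls; its holes are at (119,259) and (438,259), over the pins. Lowering slowly.

Call:
{"api": "servo_tool", "payload": {
  "increments": [
    [[0.07,0.04,0.5],0],
    [[0,0,0.3],0],
    [[0,0,0.3],0],
    [[0,0,0.2],0],
    [[0,0,0.2],0],
    [[0,0,0.2],0],
    [[0,0,0.2],0],
    [[0,0,0.2],0],
    [[0,0,0],0],
    [[0,0,0],0]
  ]
}}

```text
t: 41.68
ee_pos: [0.5913, 0.0594, 0.1075]
tool_rot: [-3.141, -0.0, -3.117]
wrist_force: [0.7, 0.8, -4.3]
opening: 0.0122
grasp_force: 69.0
```

Both holes are already well over the tapered tips with no contact force. Continuing down.

Call:
{"api": "servo_tool", "payload": {
  "increments": [
    [[0,0,0.2],0],
    [[0,0,0.2],0],
    [[0,0,0.2],0],
    [[0,0,0.2],0],
    [[0,0,0.2],0],
    [[0,0,0.1],0],
    [[0,0,0.1],0],
    [[0,0,0.1],0],
    [[0,0,0],0],
    [[0,0,0],0]
  ]
}}

```text
t: 42.52
ee_pos: [0.5914, 0.0594, 0.0945]
tool_rot: [-3.142, 0.0, -3.117]
wrist_force: [-0.3, 0.1, -4.4]
opening: 0.0126
grasp_force: 69.0
```

Call:
{"api": "servo_tool", "payload": {
  "increments": [
    [[0,0,0.1],0],
    [[0,0,0.1],0],
    [[0,0,0.1],0],
    [[0,0,0.05],0],
    [[0,0,0],0],
    [[0,0,0],0]
  ]
}}

```text
t: 43.02
ee_pos: [0.5913, 0.0594, 0.091]
tool_rot: [-3.141, -0.0, -3.117]
wrist_force: [-0.2, -0.1, -4.8]
opening: 0.0123
grasp_force: 69.0
```

Call:
{"api": "servo_tool", "payload": {
  "increments": [
    [[0,0,0.1],0],
    [[0,0,0.1],0],
    [[0,0,0.1],0],
    [[0,0,0],0],
    [[0,0,0],0]
  ]
}}

```text
t: 43.43
ee_pos: [0.5916, 0.0594, 0.0893]
tool_rot: [3.141, 0.001, -3.117]
wrist_force: [-10.2, -1.6, 17.9]
opening: 0.0126
grasp_force: 72.3
```

Call:
{"api": "servo_tool", "payload": {
  "increments": [
    [[0,0,-0.1],0],
    [[0,0,0],0],
    [[0,0,0],0],
    [[0,0,0],0],
    [[0,0,0],0],
    [[0,0,-1],0],
    [[0,0,-2],0],
    [[0,0,-2.5],0],
    [[0,0,-2.5],0],
    [[0,0,-2.5],0],
    [[0,0,-2.5],0],
    [[2,0,-2.5],0],
    [[2,0,-2.5],0],
    [[2,0,-2.5],0],
    [[2,0,-2.5],0],
    [[0,0,-2.5],0],
    [[0,0,-2.5],0],
    [[0,0,-2.5],0],
    [[0,0,0],0],
    [[0,0,0],0]
  ],
  "hand": 4,
  "force": 30
}}

```text
t: 45.1
ee_pos: [0.5115, 0.0573, 0.3956]
tool_rot: [3.141, 0.003, -3.117]
wrist_force: [-1.1, 0.5, -1.2]
opening: 0.0402
grasp_force: 0.0
```

```bash
python3 - <<'E'
from h import *
s=read_state(); print(s["ee_pos"])
c=cam("wrist"); f=grab_frame("wrist"); np.save("w9.npy",f); np.savez("w9c.npz",K=c[0],R=c[1],t=c[2])
ct=cam("top"); g=grab_frame("top"); np.save("t9.npy",g)
print("bar proj",proj(c,[.70,.06,.327]),proj(ct,[.70,.06,.327]))
im=np.vstack([f[:,:,::-1]]); im=cv2.resize(im,(560,420)); tt=cv2.resize(g[130:250,190:330,::-1],(240,206))
can=np.zeros((420,800,3),np.uint8); can[:,:560]=im; can[:206,560:]=tt; cv2.imwrite("pics/w9.png",can)
E
```

```text
[0.5115436  0.05730852 0.39559221]
bar proj [276.80800701 420.84715376] [253.64834095 148.13711541]
```

View pics/w9.png

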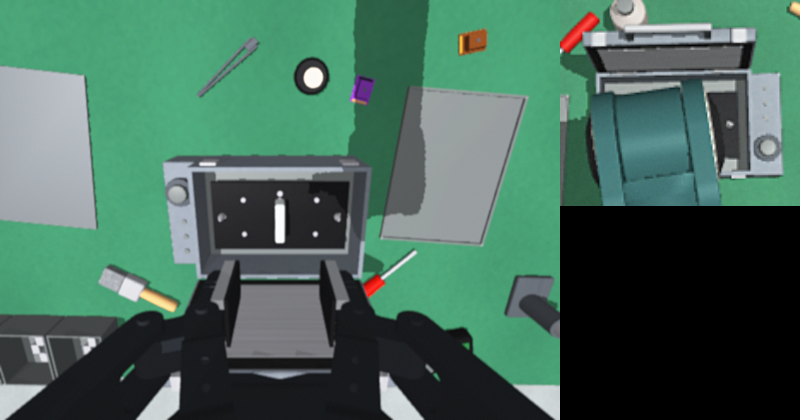

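```bash
python3 - <<'E'
from h import *
from scipy.optimize import brentq
g=np.load("t9.npy"); ct=cam("top"); gr=cv2.cvtColor(g,cv2.COLOR_RGB2GRAY).astype(float)
print(gr[140:156,245:262].mean(1).round())
w=gr[143:152,232:275]; m=w>np.percentile(w,85); ys,xs=np.nonzero(m); print(xs.min()+232,xs.max()+232,xs.mean()+232,ys.mean()+143)
def bar(th):
    lx=.085-.212*np.cos(th)+.011*np.sin(th); lz=.115+.212*np.sin(th)+.011*np.cos(th)
    return np.array([*box(lx,0),lz])
for row in (146.5,147.5,148):
    th=brentq(lambda t:proj(ct,bar(t))[1]-row,1.0,1.9); print(row,th,bar(th),proj(ct,bar(th)))
E
cat >> h.py <<'E'
def bar(th):
    lx=.085-.212*np.cos(th)+.011*np.sin(th); lz=.115+.212*np.sin(th)+.011*np.cos(th)
    return np.array([*box(lx,0),lz])
E
```

```text
[126. 125. 122. 131. 180. 227. 230. 203. 145.  79. 109. 157. 179. 181.
 172. 115.]
232 274 251.5090909090909 145.4909090909091
146.5 1.6502918967595064 [0.70426533 0.06201972 0.32545695] [252.82456156 146.5       ]
147.5 1.6385419763931715 [0.70179139 0.06195786 0.32576907] [252.84439905 147.5       ]
148 1.632687951396288 [0.7005575  0.06192701 0.32591372] [252.85448371 148.        ]
```

Call:
{"api": "servo_tool", "payload": {
  "increments": [
    [[0,0,-0.5],-6],
    [[0,0,-0.5],-6],
    [[0,0,0],-6],
    [[0,0,0],-6],
    [[0,0,0],-6],
    [[0,0,0],-6],
    [[0,0,0],-6],
    [[0,0,0],-6],
    [[0,0,0],-6],
    [[0,0,0],-6],
    [[0,0,0],-6],
    [[0,0,0],-6],
    [[0,0,0],-6],
    [[0,0,0],-6],
    [[0,0,0],-6],
    [[0,0,0],0],
    [[0,0,0],0]
  ]
}}

```text
t: 46.62
ee_pos: [0.5118, 0.0562, 0.3989]
tool_rot: [3.133, -0.009, -1.722]
wrist_force: [-0.1, -0.9, -0.4]
opening: 0.0402
grasp_force: 0.0
```

```bash
python3 - <<'E'
from h import *
b=bar(1.657); print(b); to(b[0],b[1],b[2]+.04,BY-np.pi/2,half=False)
print(read_state()["tool_rot"])
E
```

```text
[0.70567602 0.062055   0.32526573]
to [0.7057 0.0621 0.3653] spin -10.1 cm [ -0.1  -19.4    3.36] q7 2.81 yaw0 -1.722 t 46.6
[ 3.1327412  -0.00895692 -1.72188656]
```

The wrist reached its range on that side, so I'll turn the other way.

Call:
{"api": "servo_tool", "payload": {
  "increments": [
    [[0,0,0],7],
    [[0,0,0],7],
    [[0,0,0],7],
    [[0,0,0],7],
    [[0,0,0],7],
    [[0,0,0],7],
    [[0,0,0],7],
    [[0,0,0],7],
    [[0,0,0],7],
    [[0,0,0],7],
    [[0,0,0],7],
    [[0,0,0],7],
    [[0,0,0],7],
    [[0,0,0],7],
    [[0,0,0],7],
    [[0,0,0],7],
    [[0,0,0],7],
    [[0,0,0],7],
    [[0,0,0],7],
    [[0,0,0],7]
  ]
}}

```text
t: 48.28
ee_pos: [0.5118, 0.0574, 0.3995]
tool_rot: [-3.13, 0.002, 2.114]
wrist_force: [-0.7, -0.7, -0.8]
opening: 0.0396
grasp_force: 0.0
```

Call:
{"api": "servo_tool", "payload": {
  "increments": [
    [[0,0,0],7],
    [[0,0,0],7],
    [[0,0,0],7],
    [[0,0,0],7],
    [[0,0,0],2],
    [[0,0,0],0],
    [[0,0,0],0]
  ]
}}

```text
t: 48.87
ee_pos: [0.5118, 0.0576, 0.3996]
tool_rot: [-3.133, 0.007, 1.599]
wrist_force: [-0.4, -0.2, 0.5]
opening: 0.0399
grasp_force: 0.0
```

```bash
python3 - <<'E'
from h import *
b=bar(1.657); to(b[0],b[1],b[2]+.045,BY+np.pi/2,half=False)
print(read_state()["tool_rot"])
E
```

```text
to [0.7057 0.0621 0.3703] spin 0.2 cm [-0.04 19.4   2.93] q7 -0.14 yaw0 1.599 t 48.9
[-3.13263176  0.00739111  1.59875098]
```

Call:
{"api": "servo_tool", "payload": {
  "increments": [
    [[0,2,0],0],
    [[0,2,0],0],
    [[0,2,0],0],
    [[0,2,0],0],
    [[0,2,0.5],0],
    [[0,2,0.5],0],
    [[0,2,0.5],0],
    [[0,2,0.5],0],
    [[0,2,0.5],0],
    [[0,1.4,0.4],0],
    [[0,0,0],0],
    [[0,0,0],0],
    [[0,0,0],0]
  ]
}}

```text
t: 49.95
ee_pos: [0.7052, 0.0625, 0.3692]
tool_rot: [-3.133, 0.008, 1.598]
wrist_force: [0.4, 1.1, 0.9]
opening: 0.04
grasp_force: 0.0
```

```bash
python3 - <<'E'
from h import *
s=read_state(); c=cam("wrist"); f=grab_frame("wrist"); cv2.imwrite("pics/w10.png",f[:,:,::-1]); b=bar(1.657)
print(proj(c,b), s["ee_pos"]); to(b[0],b[1],b[2]-.006)
E
```

```text
[281.95710083 240.777839  ] [0.7051906  0.06245422 0.36923525]
to [0.7057 0.0621 0.3193] spin -0.0 cm [-0.04  0.06  5.03] q7 -0.07 yaw0 1.598 t 50.0
```

View pics/w10.png

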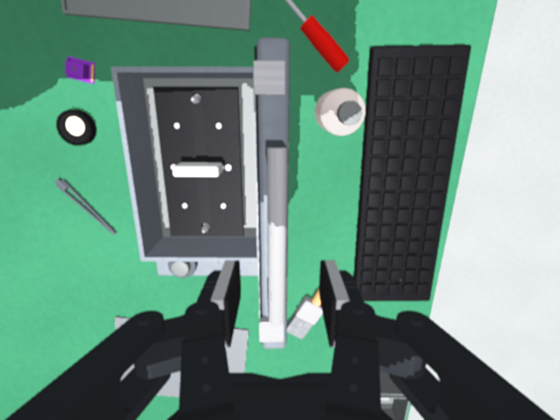

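The bar is at column ~277, between the fingers at 225 and 335, about 3 mm nearer than predicted.

Call:
{"api": "servo_tool", "payload": {
  "increments": [
    [[0,-0.25,0.5],0],
    [[0,0,1],0],
    [[0,0,1],0],
    [[0,0,1],0],
    [[0,0,0.8],0],
    [[0,0,0.5],0],
    [[0,0,0.2],0],
    [[0,0,0],0],
    [[0,0,0],0]
  ]
}}

```text
t: 50.75
ee_pos: [0.7028, 0.0619, 0.3193]
tool_rot: [-3.133, 0.007, 1.597]
wrist_force: [0.5, -0.3, -0.5]
opening: 0.0401
grasp_force: 0.0
```

Call:
{"api": "servo_tool", "payload": {
  "increments": [
    [[0,0,0],0],
    [[0,0,0],0],
    [[0,0,0],0],
    [[0,0,0],0],
    [[0,0,0],0],
    [[0,0,0],0],
    [[0,0,0],0],
    [[0,0,0],0]
  ],
  "hand": 0,
  "force": 40
}}

```text
t: 51.42
ee_pos: [0.7029, 0.0619, 0.3196]
tool_rot: [-3.134, 0.007, 1.597]
wrist_force: [0.9, 0.3, 5.9]
opening: 0.0102
grasp_force: 39.3
```

```bash
python3 - <<'E'
from h import *
ths=[1.644]+list(np.arange(1.55,.15,-.1))+[.1,.05,0,-.01]
L=lambda t:np.array([.085-.212*np.cos(t)+.011*np.sin(t),.115+.212*np.sin(t)+.011*np.cos(t)])*100
for a,b in zip(ths,ths[1:]):
    d=L(b)-L(a); print("%.2f->%.2f dy %.2f dz %.2f"%(a,b,d[0],-d[1]))
E
```

```text
1.64->1.55 dy -1.99 dz -0.16
1.55->1.45 dy -2.12 dz 0.04
1.45->1.35 dy -2.11 dz 0.25
1.35->1.25 dy -2.07 dz 0.46
1.25->1.15 dy -2.01 dz 0.67
1.15->1.05 dy -1.94 dz 0.86
1.05->0.95 dy -1.84 dz 1.05
0.95->0.85 dy -1.73 dz 1.23
0.85->0.75 dy -1.60 dz 1.40
0.75->0.65 dy -1.45 dz 1.55
0.65->0.55 dy -1.29 dz 1.69
0.55->0.45 dy -1.11 dz 1.81
0.45->0.35 dy -0.93 dz 1.91
0.35->0.25 dy -0.73 dz 1.99
0.25->0.10 dy -0.72 dz 3.10
0.10->0.05 dy -0.13 dz 1.05
0.05->0.00 dy -0.08 dz 1.06
0.00->-0.01 dy -0.01 dz 0.21
```

Call:
{"api": "servo_tool", "payload": {
  "increments": [
    [[0,-1,-0.08],0],
    [[0,-1,-0.08],0],
    [[0,-1.06,0.02],0],
    [[0,-1.06,0.02],0],
    [[0,-1.05,0.12],0],
    [[0,-1.06,0.13],0],
    [[0,-1.04,0.23],0],
    [[0,-1.03,0.23],0],
    [[0,-1,0.33],0],
    [[0,-1,0.34],0],
    [[0,-0.97,0.43],0],
    [[0,-0.97,0.43],0],
    [[0,0,0],0],
    [[0,0,0],0]
  ]
}}

```text
t: 52.58
ee_pos: [0.5791, 0.0587, 0.2986]
tool_rot: [-3.13, 0.007, 1.597]
wrist_force: [-8.0, 1.1, 2.5]
opening: 0.0098
grasp_force: 40.4
```

```bash
python3 - <<'E'
from h import *
b=bar(1.05); to(b[0],b[1],b[2]-.006)
E
```

```text
to [0.5806 0.0589 0.2984] spin -0.0 cm [0.02 0.15 0.03] q7 -0.11 yaw0 1.597 t 52.6
```

Call:
{"api": "servo_tool", "payload": {
  "increments": [
    [[0,-0.87,0.52],0],
    [[0,-0.92,0.53],0],
    [[0,-0.86,0.61],0],
    [[0,-0.87,0.62],0],
    [[0,-0.8,0.7],0],
    [[0,-0.8,0.7],0],
    [[0,-0.72,0.77],0],
    [[0,-0.73,0.78],0],
    [[0,-0.64,0.84],0],
    [[0,-0.65,0.85],0],
    [[0,-0.55,0.9],0],
    [[0,-0.56,0.91],0],
    [[0,0,0],0],
    [[0,0,0],0]
  ]
}}

```text
t: 53.75
ee_pos: [0.4894, 0.0561, 0.2112]
tool_rot: [-3.132, 0.007, 1.598]
wrist_force: [5.6, 7.4, -13.1]
opening: 0.0096
grasp_force: 39.2
```

```bash
python3 - <<'E'
from h import *
b=bar(.45); to(b[0],b[1],b[2]-.006)
E
```

```text
to [0.4904 0.0567 0.2111] spin -0.0 cm [0.05 0.1  0.01] q7 -0.14 yaw0 1.598 t 53.8
```

Call:
{"api": "servo_tool", "payload": {
  "increments": [
    [[0,-0.4,0.63],0],
    [[0,-0.27,0.64],0],
    [[0,-0.26,0.64],0],
    [[0,-0.25,0.66],0],
    [[0,-0.24,0.66],0],
    [[0,-0.24,0.67],0],
    [[0,-0.16,0.5],0],
    [[0,-0.14,0.52],0],
    [[0,-0.12,0.52],0],
    [[0,-0.11,0.52],0],
    [[0,-0.1,0.52],0],
    [[0,-0.09,0.52],0],
    [[0,-0.07,0.35],0],
    [[0,-0.03,0.35],0],
    [[0,-0.03,0.35],0],
    [[0,0,0],0],
    [[0,0,0],0]
  ]
}}

```text
t: 55.17
ee_pos: [0.4657, 0.0554, 0.1322]
tool_rot: [-3.137, 0.006, 1.598]
wrist_force: [14.5, 10.0, -11.0]
opening: 0.0096
grasp_force: 38.9
```

```bash
python3 - <<'E'
from h import *
b=bar(.0); to(b[0],b[1],b[2]-.006)
E
```

```text
to [0.4645 0.056  0.12  ] spin -0.0 cm [ 0.06 -0.12  1.22] q7 -0.14 yaw0 1.598 t 55.2
```

Call:
{"api": "servo_tool", "payload": {
  "increments": [
    [[0.05,0.03,0.2],0],
    [[0,0,0.2],0],
    [[0,0,0.2],0],
    [[0,0,0.2],0],
    [[0,0,0.15],0],
    [[0,0,0.15],0],
    [[0,0,0.1],0],
    [[0,0,0.1],0],
    [[0,0,0.1],0],
    [[0,0,0],0],
    [[0,0,0],0]
  ]
}}

```text
t: 56.08
ee_pos: [0.4656, 0.0544, 0.1201]
tool_rot: [-3.136, 0.007, 1.596]
wrist_force: [-9.5, -1.4, 45.6]
opening: 0.0096
grasp_force: 58.2
```

The force shows the lid has reached its stop. I'll ease off, release the bar and back away.

Call:
{"api": "servo_tool", "payload": {
  "increments": [
    [[0,0,-0.1],0],
    [[0,0,0],0],
    [[0,0,0],0]
  ]
}}

```text
t: 56.33
ee_pos: [0.4655, 0.0544, 0.1203]
tool_rot: [-3.136, 0.007, 1.596]
wrist_force: [-1.3, -0.7, 23.2]
opening: 0.0099
grasp_force: 55.8
```

Call:
{"api": "servo_tool", "payload": {
  "increments": [
    [[0,0,0],0],
    [[0,0,0],0],
    [[0,0,0],0],
    [[0,0,0],0],
    [[0,0,0],0],
    [[0,0,-0.5],0],
    [[0,0,-1],0],
    [[0,0,-2],0],
    [[0,0,-2],0],
    [[0,0,-2],0],
    [[0,0,-2],0],
    [[0,0,-2],0],
    [[0,0,0],0],
    [[0,0,0],0],
    [[0,0,0],0]
  ],
  "hand": 4
}}

```text
t: 57.58
ee_pos: [0.4648, 0.0555, 0.2342]
tool_rot: [-3.133, 0.007, 1.597]
wrist_force: [-1.1, -0.8, 0.1]
opening: 0.0398
grasp_force: 0.0
```

```bash
python3 - <<'E'
from h import *
c=cam("top"); f=grab_frame("top"); 
w=cam("wrist"); g=grab_frame("wrist")
can=np.zeros((420,800,3),np.uint8); can[:,:560]=g[:,:,::-1]; can[:206,560:]=cv2.resize(f[130:250,190:330,::-1],(240,206)); cv2.imwrite("pics/w11.png",can)
b=ray(c,(311,216),.088); print(b); to(b[0],b[1],.2); print(proj(w,b))
E
```

```text
[ 0.55717449 -0.09108686  0.088     ]
to [ 0.5572 -0.0911  0.2   ] spin -0.0 cm [-14.89   8.86   3.36] q7 -0.15 yaw0 1.597 t 57.7
[362.04678434 327.50413484]
```

View pics/w11.png

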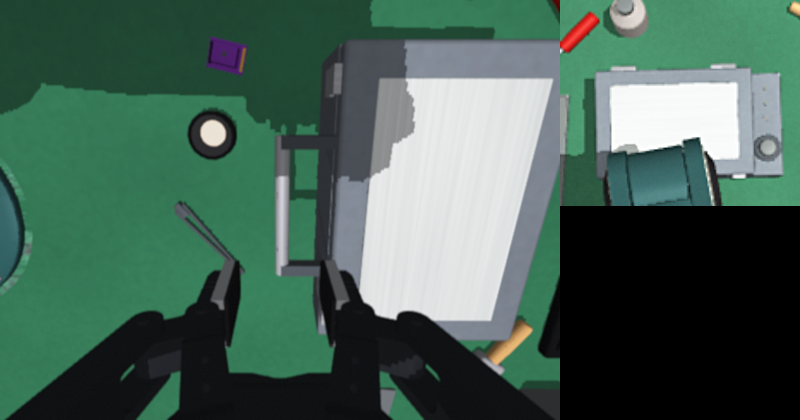

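The lid lies shut, with its bar out in front at column ~281. The top view puts the button at (311,216). I'll press it with closed fingers.

Call:
{"api": "servo_tool", "payload": {
  "increments": [
    [[-1.5,0.9,0],0],
    [[-1.5,0.9,0],0],
    [[-1.5,0.9,0],0],
    [[-1.5,0.9,0],0],
    [[-1.5,0.9,0],0],
    [[-1.5,0.9,0],0],
    [[-1.5,0.9,0],0],
    [[-1.5,0.9,0],0],
    [[-1.5,0.9,0],0],
    [[-1.4,0.8,0],0],
    [[0,0,1.5],0],
    [[0,0,2],0],
    [[0,0,2],0],
    [[0,0,2],0],
    [[0,0,2],0],
    [[0,0,1.5],0],
    [[0,0,0],0],
    [[0,0,0],0],
    [[0,0,0],0]
  ],
  "hand": 0
}}

```text
t: 59.27
ee_pos: [0.5573, -0.092, 0.125]
tool_rot: [-3.133, 0.007, 1.597]
wrist_force: [-0.7, -0.2, 0.7]
opening: -0.0001
grasp_force: 0.0
```

```bash
python3 - <<'E'
from h import *
to(.5572,-.0911,.1)
E
```

```text
to [ 0.5572 -0.0911  0.1   ] spin -0.0 cm [ 0.09 -0.01  2.5 ] q7 0.20 yaw0 1.597 t 59.3
```

Call:
{"api": "servo_tool", "payload": {
  "increments": [
    [[0,0,0.5],0],
    [[0,0,0.5],0],
    [[0,0,0.4],0],
    [[0,0,0.3],0],
    [[0,0,0.2],0],
    [[0,0,0.2],0],
    [[0,0,0],0],
    [[0,0,0],0]
  ]
}}

```text
t: 59.93
ee_pos: [0.5568, -0.0921, 0.1034]
tool_rot: [-3.133, 0.007, 1.597]
wrist_force: [0.1, -0.5, 0.7]
opening: 0.0005
grasp_force: 0.0
```

Call:
{"api": "servo_tool", "payload": {
  "increments": [
    [[0,0,0.2],0],
    [[0,0,0.2],0],
    [[0,0,0.2],0],
    [[0,0,0.2],0],
    [[0,0,0],0],
    [[0,0,0],0]
  ]
}}

```text
t: 60.43
ee_pos: [0.5567, -0.0922, 0.0953]
tool_rot: [-3.133, 0.007, 1.597]
wrist_force: [0.0, -0.5, -0.0]
opening: -0.0001
grasp_force: 0.0
```

Call:
{"api": "servo_tool", "payload": {
  "increments": [
    [[0,0,0.2],0],
    [[0,0,0.2],0],
    [[0,0,0.2],0],
    [[0,0,0.2],0],
    [[0,0,0],0],
    [[0,0,0],0]
  ]
}}

```text
t: 60.93
ee_pos: [0.5568, -0.0922, 0.0875]
tool_rot: [-3.133, 0.007, 1.597]
wrist_force: [1.1, 0.3, 4.3]
opening: -0.0
grasp_force: 2.0
```

Call:
{"api": "servo_tool", "payload": {
  "increments": [
    [[0,0,0.2],0],
    [[0,0,0.2],0],
    [[0,0,0.2],0],
    [[0,0,0.1],0],
    [[0,0,0],0],
    [[0,0,0],0]
  ]
}}

```text
t: 61.43
ee_pos: [0.5576, -0.0923, 0.0847]
tool_rot: [-3.135, 0.007, 1.597]
wrist_force: [-28.6, 6.0, 83.5]
opening: -0.0003
grasp_force: 41.4
```

That is well bottomed out; retract at once.

Call:
{"api": "servo_tool", "payload": {
  "increments": [
    [[0,0,-0.3],0],
    [[0,0,-0.5],0],
    [[0,0,-1],0],
    [[0,0,-2],0],
    [[0,0,-2.5],0],
    [[0,0,-2.5],0],
    [[0,0,-2.5],0],
    [[0,0,-2.5],0],
    [[2,-2,0],0],
    [[2,-2,0],0],
    [[0,-2,0],0],
    [[0,-2,0],0],
    [[0,-2,0],0],
    [[0,-2,0],0],
    [[0,0,0],0],
    [[0,0,0],0],
    [[0,0,0],0]
  ]
}}

```text
t: 62.85
ee_pos: [0.4373, -0.0544, 0.2195]
tool_rot: [-3.133, 0.007, 1.597]
wrist_force: [0.1, -1.5, 0.6]
opening: 0.0003
grasp_force: 0.0
```

```bash
python3 - <<'E'
from h import *
c=cam("wrist"); f=grab_frame("scene"); cv2.imwrite("pics/s2.png",f[:,:,::-1]); print(read_state()["ee_pos"],read_state()["t"])
E
```

```text
[ 0.43737076 -0.05433061  0.21930118] 62.9
```

View pics/s2.png

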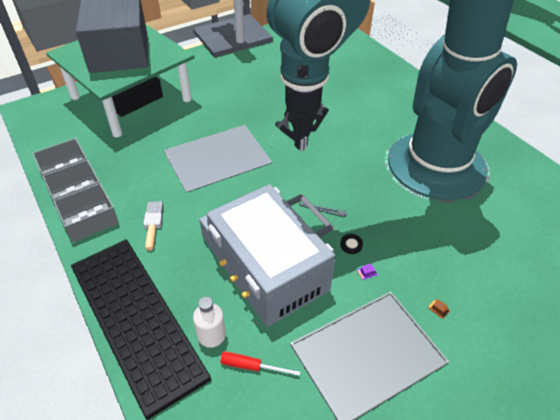

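The scene shows the lid flat shut (around (265,235)), the tray and mat empty, the bystanders in place and the arm clear.

```bash
python3 -c "
from cell import *
print(finish_job())"
```

```text
the job is handed in; nothing more can be done
None
```

I loaded all four modules, set the plate home on the pins, closed the lid gently and pressed the start button fully in, then handed the job in at about 63 s; no verdict came back.

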